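Lock a stop screw with its jam nut

TASK

On the sloping bracket, turn the stop screw by its bar-shaped head until the bar is in line with the fork of the sliding keeper, then slide the keeper fully home so that its fork holds the bar. With the screw held like this, swing the jam nut's lever clockwise (seen looking down on the sloping face) until the nut is tight against its stop; leave the keeper home, and do not disturb the loose things round the bracket.

Things in the scene. Friction and masses are not known exactly. Their poses are not given: they have to be found in the camera images.
- screw_face (a point): Point on the screw's axis where it leaves the sloping aluminium face plate (110 mm up the slope by 250 mm wide) of the fixed bracket. Axes: x up the slope (away from the robot at yaw 0), y level along the face to the left, z along the screw straight out of the face; z leans 35 degrees from vertical towards the robot's side. 'Height' below means distance out of the face along this z. The point is 115 mm above the worktop; the base plate is 170 x 260 mm.
- screw (a joint): Turn of the adjusting screw, rad, within +-1.3; it grows clockwise (looking down on the face). 0: the bar head lies along the face's y, in line with the keeper's fork. It starts between -0.95 and -0.45. Moderate friction (0.12 N m): it stays where left, but it is easier to turn than the nut, so the loose nut and its lever turn along with it, and pulling the lever turns the screw too unless the keeper holds the screw.
- bar_centre (a point): Grip point of the screw's dark steel bar head, on the axis at height 55 mm. The bar is 60 mm long, 12 mm thick and spans heights 36 to 68 mm; it lies along this point's y axis (z out of the face).
- keeper (a joint): Travel of the keeper, m: 0 parked at the far left, 0.075 fully home (stop). It starts at 0 to 0.015. It slides towards the screw, along the face's -y, against about 2 N and stays where left. Its fork, two steel prongs 15 mm apart inside with flared tips at heights 36 to 50 mm, straddles the bar when home and also pulls a bar that is up to about 0.1 rad out of line straight; held, the bar still has about 0.06 rad of play either way.
- keeper_knob (a point): Grip point on the keeper's black upright round knob, 18 mm in diameter, along the face's z, heights 52 to 99 mm; the point is on its axis at height 78 mm. The steel carriage under it (40 x 45 mm) reaches up to height 50 mm, a collar to 53 mm. It stands 137.5 mm left (+y) of the screw axis with the keeper parked, 62.5 mm when home.
- jam_nut (a joint): Turn of the jam nut relative to the screw, rad: 0 to 0.25 loose at the start, growing clockwise, 1.2 tight (hard stop). About 0.3 N m of friction, that is 3 N at the knob; it stays where left.
- lever_knob (a point): Grip point on the black upright round knob at the end of the jam nut's lever, 18 mm in diameter, along the face's z, heights 20 to 77 mm; the point is on its axis at height 55 mm, 100 mm from the screw axis. The lever is a 12 mm rod at height 17 mm. With the screw in line and the nut tight, the knob stands 94 mm down the slope (-x of the face) and 34 mm left (+y) of the axis; looser, it is farther counter-clockwise, that is to the right.
- vial: Bystander, loose: closed glass vial with a white cap, 27 mm across, 60 mm tall, standing to the right of the bracket. Origin at the centre of its underside.
- blue_bottle: Bystander, loose: white bottle with a blue cap, 51 mm across, 96 mm tall, standing behind the bracket on the left. Origin at the centre of its underside.
- funnel: Bystander, loose: white funnel standing mouth down, 53 mm across, 62 mm tall, behind the bracket on the right. Origin at the centre of its underside.
- small_spanner: Bystander, loose: steel spanner 116 mm long, 4 mm thick, lying in front of the bracket on the left. Origin at the centre of its underside.
- tape: Bystander, loose: roll of tape, 68 mm across, 19 mm high, lying to the left of the bracket. Origin at the centre of its underside.

How it is judged:
On the way, in this order (a step that is already met when the one before it is completed fails the run):
1. the bar head is turned roughly in line with the fork (within 0.25 rad) (value of joint screw between -0.25 and 0.25 rad), for 0.1 s.
2. the keeper is home (at least 70 of 75 mm) with its fork over the bar (value of joint keeper above 0.07 m and value of joint screw between -0.15 and 0.15 rad), for 0.2 s.
3. the jam nut is tight (at least 1.12 of 1.2 rad) with the screw held by the keeper (all of step 2 and value of joint jam_nut above 1.12 rad), for 0.2 s.
At the end, for the whole second after the job is handed in: The jam nut is tight (joint above 1.12 of 1.2 rad) and at rest, the keeper is home (above 70 of 75 mm) and the screw's bar is in line with it (within 0.15 rad) (all of step 3 and velocity of joint jam_nut between -0.05 and 0.05 rad/s); the robot touches nothing.
It fails at once if the vial is moved by more than 30 mm (distance of vial from where it was at the start of the episode above 0.03 m).
It fails at once if the blue bottle is moved by more than 30 mm (distance of blue_bottle from where it was at the start of the episode above 0.03 m).
It fails at once if the funnel is moved by more than 30 mm (distance of funnel from where it was at the start of the episode above 0.03 m).
It fails at once if the small spanner is moved by more than 30 mm (distance of small_spanner from where it was at the start of the episode above 0.03 m).
It fails at once if the tape is moved by more than 30 mm (distance of tape from where it was at the start of the episode above 0.03 m).
It also fails if it takes over 51 s, if anything falls off the work surface, if the arm or the gripper's body presses on something with over 40 N, if the wrist force passes 120 N, or if a joint passes its speed limit or range.

ROBOT

A 7-joint arm with a two-finger parallel gripper is mounted at the origin on a cart in front of the work surface, level with it; the furniture and walls round the work are solid. World frame = base frame: x ahead of the robot, y to its left, z up, the work surface at z = 0. Lengths are in m, angles in rad, forces in N, time in s.
With the tool pointing down it reaches from about 0.425 to 0.95 m from the base axis. Payload 16.7 kg.
Tool frame: the origin (TCP) lies at the very end of the fingers, on their centre line; the grasp point (between the pads) lies 19 mm behind it; y points along the fingers, z is the direction in which the jaws open and shut, and the axes are right-handed (so a half turn about y gives the same grasp; the last joint's range is limited). The gripper opens to 94 mm and grips with 3 to 60 N. Pads are 16 mm wide; open, the fingers measure 119 mm over their backs; the gripper's body (75 mm by 177 mm) begins 78 mm behind the grasp point.
Start: joints at [1.042, 0.426, 0.074, 1.606, -0.034, 1.111, -0.067], TCP at [0.25, -0.627, 0.205] pointing down, gripper open.
Joint ranges: [-2.85, 2.85], [-0.5, 2.14], [-1.23, 1.37], [0.21, 2.46], [-1.02, 4.16], [0.16, 2.05], [-2.73, 2.73]. Speed limits (rad/s): [1.89, 1.89, 2.39, 2.39, 3.01, 3.01, 3.01].

INTERFACE

Orientations are given as a rotation vector (axis times angle).
In Python, from bench import env gives the robot as it stands.
- The arm moves only by the shell command python3 -m inch 'ROWS'. ROWS is text: rows parted by semicolons, each of 7 numbers parted by spaces: the turn, a rotation vector about the tool's x, y, z in rad, then the shift along the tool's x, y, z in m, then the finger opening in m, from 0 to 0.094. In form: ax ay az dx dy dz claw; .... A call has 1 to 12 rows; each row shifts and turns the commanded pose from where the row before left it, along the tool's axes as they then stand; what a row does not reach is not made up. A row lasts 1/10 s, in which the tool goes at most 50 mm and 8.59 degrees, less where a joint would pass 70% of its speed; a pose out of reach is approached as far as the arm can. A call with a gripper value outside its range is refused whole. The fingers move at their own pace and stop on an object; the grip force is fixed at half the most. Time passes only in rows, so rows that do not move let the fingers close. It gives the time, the measured TCP pose, the force and the opening at its end, in the units of the state.
- env.state(): the state, without advancing time (a new reading comes with each control period).
- env.read_camera(name): name is "side" or "top"; returns a dict with "pixels" (400x640x3 uint8, red, green, blue), "intrinsics" (3x3 intrinsics, pixels), "k1" (the pictures are not rectified: a ray, as slopes to the right and down, at radius r is drawn at 1 + k1 r^2 times it, then the intrinsics apply), "rvec" (rotation vector, rad) and "tvec" (3), from world to camera coordinates, as OpenCV has them. Camera axes: x right, y down, z forward; pixel columns grow to the right and rows downward; lengths in m; the calibration is good to about 2 mm. A picture is of the moment at which its call begins. There is no depth.
- env.job_done(): hands the job in, once; it reports no verdict.
The state is a dict: "time": time; "joint_positions": joint angles; "qd": joint speeds; "effort": joint torques, N m; "eef_pos": TCP position; "tool_rot": TCP orientation; "wrist_force": force on the tool from outside, world axes, zero at the start; "ft_torque": the same for the moment, N m; "finger_gap": finger opening in m.
Only numpy, scipy, OpenCV 4.12 (cv2) and the standard library are available. Lean on these libraries where they do the work, as an engineer would, in place of code of your own. Each camera call takes 0.05 s, during which the arm holds its last target.

## Working session

There is one attempt and no reset: what is moved stays moved. The work goes in short steps, Python scripts to look and compute and a shell command to move; the robot and the scene stay as the last step left them, time stands still between calls to the robot, and variables do not carry over. Pictures are saved under pics/ and viewed, and the job is handed in when it is done.

```bash
ls; mkdir -p pics; python3 - <<'E'
from bench import env
import cv2,numpy as np
s=env.state();print({k:np.round(v,4) for k,v in s.items()})
for n in("side","top"):
    c=env.read_camera(n);cv2.imwrite(f"pics/{n}0.png",c["pixels"][:,:,::-1])
    print(n,c["intrinsics"],c["k1"],c["rvec"],c["tvec"]); R=cv2.Rodrigues(np.array(c["rvec"]))[0];print(-R.T@c["tvec"],R[2])
E
```

```text
pics
{'time': np.float64(0.0), 'joint_positions': array([ 1.0425,  0.4267,  0.0739,  1.6066, -0.0341,  1.1108, -0.0671]), 'qd': array([-0.0005, -0.0007,  0.0004,  0.0005,  0.0007,  0.0008, -0.0018]), 'effort': array([-9.00000e-04, -9.35831e+01,  3.66550e+00, -4.54213e+01,
       -4.92000e-02,  2.00000e-02,  1.00000e-04]), 'eef_pos': array([ 0.2494, -0.6268,  0.2048]), 'tool_rot': array([-0.3864,  2.0156, -2.0131]), 'wrist_force': array([ 0.1495, -0.2224, -0.2028]), 'ft_torque': array([-0.0477, -0.0067, -0.0202]), 'finger_gap': np.float64(0.0942)}
side [[474.60965204   0.         325.05503749]
 [  0.         474.60965204 203.16554922]
 [  0.           0.           1.        ]] -0.12358390634986822 [ 2.15337021 -0.21093994  0.13626036] [-0.59383436  0.19903171  1.07641091]
[ 0.40950067 -0.88539551  0.77414295] [ 0.17799185  0.81181137 -0.55613056]
top [[390.08233537   0.         320.51910272]
 [  0.         390.08233537 196.05888131]
 [  0.           0.           1.        ]] -0.05514747612859186 [ 2.15899397 -2.11930923  0.1780326 ] [0.05136988 0.6388213  0.93818743]
[0.47849425 0.06616733 1.02839307] [ 0.16091496 -0.00298677 -0.98696376]
```

View pics/side0.png

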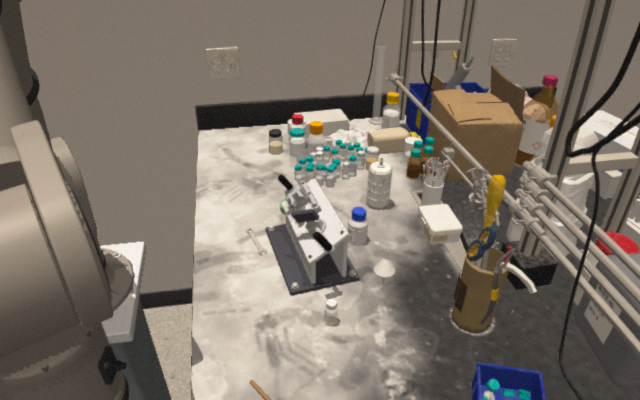

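View pics/top0.png

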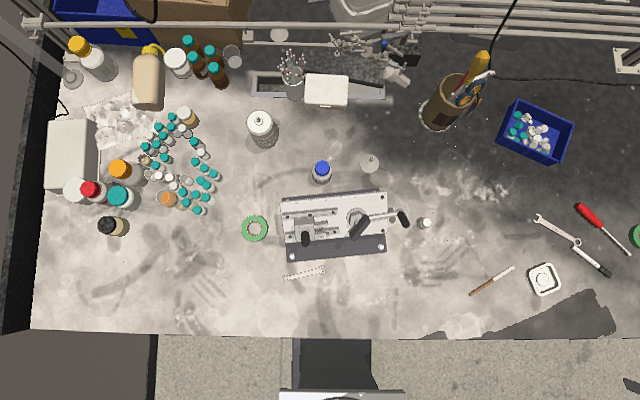

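```bash
python3 - <<'E'
import cv2
t=cv2.imread("pics/top0.png")[150:290,230:450];cv2.imwrite("pics/t0c.png",cv2.resize(t,None,fx=3.6,fy=3.6,interpolation=2))
t=cv2.imread("pics/side0.png")[165:325,235:405];cv2.imwrite("pics/s0c.png",cv2.resize(t,None,fx=3.6,fy=3.6,interpolation=2))
E
```

```text
(no output)
```

View pics/t0c.png

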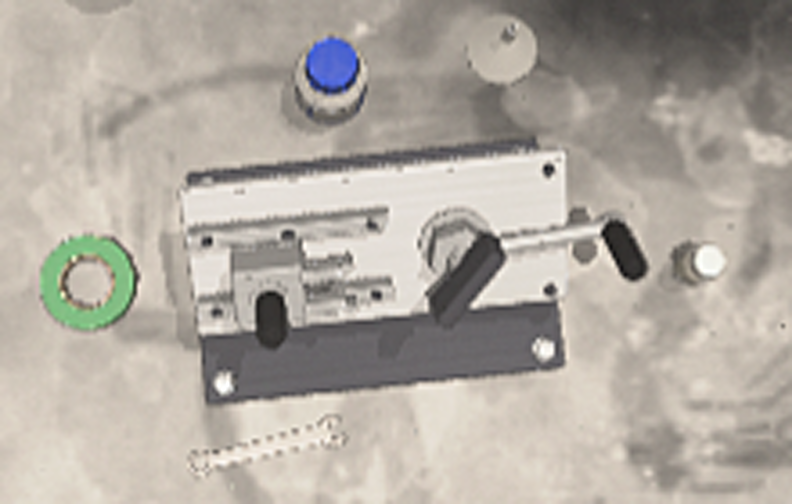

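View pics/s0c.png

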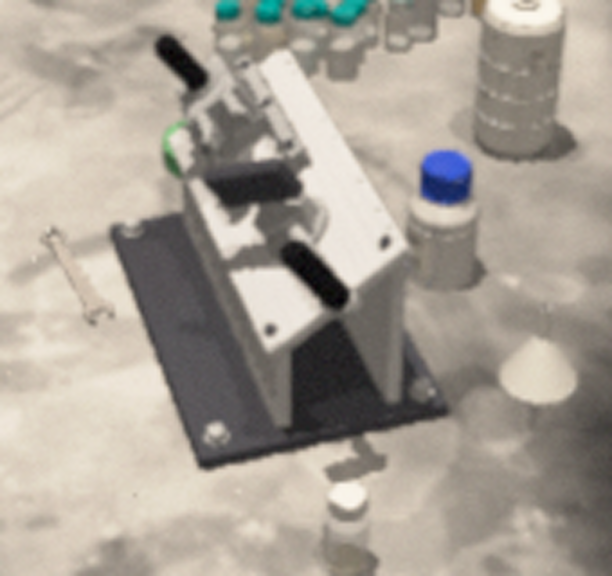

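```bash
cat > h.py <<'E'
import cv2,numpy as np
from scipy.spatial.transform import Rotation as Ro
from bench import env
K={'side':(474.60965204,325.05503749,203.16554922,-0.12358390634986822,[2.15337021,-0.21093994,0.13626036],[-0.59383436,0.19903171,1.07641091]),
'top':(390.08233537,320.51910272,196.05888131,-0.05514747612859186,[2.15899397,-2.11930923,0.1780326],[0.05136988,0.6388213,0.93818743])}
def cam(n):
    f,cx,cy,k,r,t=K[n];return np.array([[f,0,cx],[0,f,cy],[0,0,1]]),np.array([k,0,0,0,0.]),cv2.Rodrigues(np.array(r))[0],np.array(t)
def ray(n,p):
    M,D,R,t=cam(n);u=cv2.undistortPoints(np.array([[p]],float),M,D)[0,0]
    d=R.T@np.array([u[0],u[1],1]);return -R.T@t,d/np.linalg.norm(d)
def tri(pt,ps):
    a,d=ray('top',pt);b,e=ray('side',ps)
    A=np.array([d,-e]).T;x=np.linalg.lstsq(A,b-a,rcond=None)[0]
    p,q=a+x[0]*d,b+x[1]*e;return (p+q)/2,np.linalg.norm(p-q)
def proj(n,P):
    M,D,R,t=cam(n);return cv2.projectPoints(np.array(P,float).reshape(-1,3),cv2.Rodrigues(R)[0],t,M,D)[0][:,0]
def T(x,y):return(230+x/3.6,150+y/3.6)
def S(x,y):return(235+x/3.6,165+y/3.6)
def snap(tag,crop=True):
    for n in('side','top'):
        c=env.read_camera(n)['pixels'][:,:,::-1];cv2.imwrite(f'pics/{n}{tag}.png',c)
        y0,x0=(165,235) if n=='side' else (150,230)
        d=c[y0:y0+160,x0:x0+220] if n=='top' else c[y0-20:y0+140,x0-30:x0+190]
        cv2.imwrite(f'pics/{n[0]}{tag}c.png',cv2.resize(d,None,fx=3.6,fy=3.6,interpolation=2))
E
python3 - <<'E'
from h import *
L={'boltL':((224,383),(130,230)),'boltR':((543,348),(215,433)),'holeUR':((548,170),(385,243)),'holeDR':((550,290),(268,330)),
'knobtopKeeper':((270,335),(170,48)),'lever knob top':((632,268),(292,250)),'kn bot':((615,230),(340,298)),'vialtop':((710,260),(347,495)),'blue':((331,62),(447,165)),
'bar end near(R view)':((497,247),(296,180)),'bar end far':((437,300),(212,188)),'cornerUR':((566,152),(408,243)),'cornerDR':((562,303),(270,350))}
for k,(a,b) in L.items(): 
    P,e=tri(T(*a),S(*b));print(k,np.round(P,4),round(e,4))
# black masks
for n,box in(('top',(150,290,230,450)),('side',(165,325,235,405))):
    im=cv2.imread(f'pics/{n}0.png');y0,y1,x0,x1=box;m=(im[y0:y1,x0:x1].max(2)<38).astype(np.uint8)
    N,l,s,c=cv2.connectedComponentsWithStats(m)
    for i in range(1,N):
        if s[i,4]>40:
            cn=cv2.findContours((l==i).astype(np.uint8),0,1)[0][0]; print(n,s[i],c[i]+[x0,y0],[np.round(v,2) for v in cv2.minAreaRect(cn)])
E
```

```text
boltL [0.486  0.1332 0.0111] 0.0016
boltR [ 0.5148 -0.0954  0.0146] 0.0014
holeUR [ 0.6245 -0.0795  0.1394] 0.0022
holeDR [ 0.5507 -0.0884  0.089 ] 0.001
knobtopKeeper [0.5152 0.0948 0.1874] 0.0047
lever knob top [ 0.5583 -0.1242  0.1772] 0.0012
kn bot [ 0.587  -0.1228  0.1364] 0.0024
vialtop [ 0.5758 -0.2056  0.0582] 0.001
blue [0.7045 0.061  0.0917] 0.0025
bar end near(R view) [ 0.5735 -0.0432  0.1676] 0.0068
bar end far [ 0.5341 -0.0077  0.1428] 0.0089
cornerUR [ 0.6358 -0.0901  0.1458] 0.0029
cornerDR [ 0.5464 -0.0982  0.0811] 0.0085
side [44 11 13 14 76] [284.92105263 182.05263158] [array([49.97, 17.02]), array([15.61,  4.83]), np.float64(48.01)]
side [ 79  68  17  18 124] [322.33870968 241.20967742] [array([87., 76.]), array([21.21,  5.66]), np.float64(45.0)]
side [84 90 17 22 91] [325.36263736 265.3956044 ] [array([ 89.61, 100.65]), array([14.41, 18.01]), np.float64(53.97)]
```

```bash
cat >> h.py <<'E'
yaw=0.123;c_,s_=np.cos(yaw),np.sin(yaw);C,Sn=np.cos(np.radians(35)),np.sin(np.radians(35))
ex=np.array([c_*C,s_*C,Sn]);ey=np.array([-s_,c_,0]);ez=np.array([-c_*Sn,-s_*Sn,C]);F=np.array([ex,ey,ez]).T
O=np.array([0.5876,-0.084,0.115])+.0635*ey
def W(x,y,z):return O+F@np.array([x,y,z])
def onface(n,p,h):
    a,d=ray(n,p);t=((O+h*ez-a)@ez)/(d@ez);return F.T@(a+t*d-O)
E
python3 - <<'E'
from h import *
t=cv2.imread("pics/top0.png")[195:245,330:430]
s=cv2.imread("pics/side0.png")[195:260,285:345]
for n,i in(('t',t),('s',s)):cv2.imwrite(f'pics/{n}z0.png',cv2.resize(cv2.convertScaleAbs(i,alpha=1.8,beta=10),None,fx=8,fy=8,interpolation=2))
E
```

```text
(no output)
```

View pics/tz0.png

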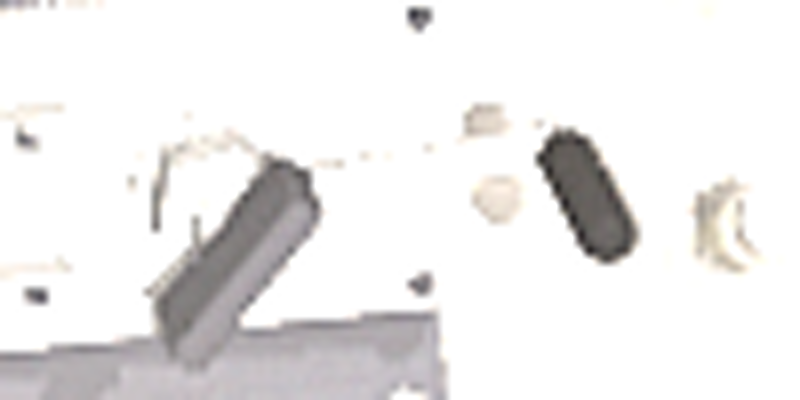

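View pics/sz0.png

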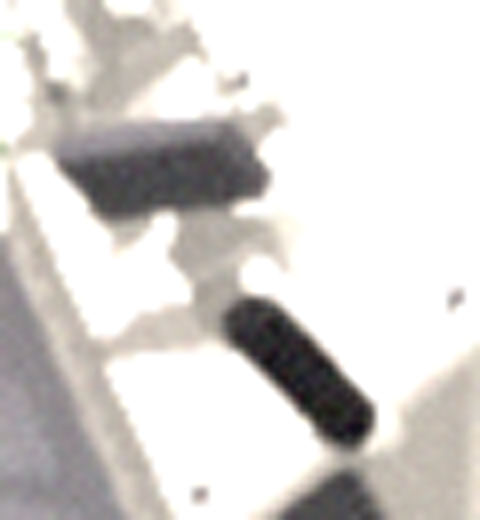

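```bash
python3 - <<'E'
from h import *
z=lambda x,y:(330+x/8,195+y/8)
sz=lambda x,y:(285+x/8,195+y/8)
a=onface('top',z(310,203),.068);b=onface('top',z(194,360),.068)
print(a,b,(a+b)/2,np.linalg.norm(a-b),np.arctan2((b-a)[0],(b-a)[1]))
# side: top face strip: near end ~ (240,130)?, far (75,150)
a=onface('side',sz(232,138),.068);b=onface('side',sz(75,150),.068)
print(a,b,(a+b)/2,np.linalg.norm(a-b),np.arctan2((b-a)[0],(b-a)[1]))
print('lever top',onface('top',z(608,237),.077),onface('side',sz(250,318),.077))
print('keeper top',onface('top',T(271,337),.099),onface('side',S(167,46),.099))
print('keeper tri',F.T@(tri(T(271,337),S(167,46))[0]-O))
print('holes',onface('top',T(548,170),0),onface('side',S(385,243),0),onface('top',T(550,290),0),onface('side',S(268,330),0),onface('top',T(207,181),0))
E
```

```text
[ 0.02582426 -0.01902484  0.068     ] [-0.02028637  0.01476562  0.068     ] [ 0.00276894 -0.00212961  0.068     ] 0.057166296314066195 -0.938386078173309
[ 0.02666488 -0.03438777  0.068     ] [-0.01417843  0.00508247  0.068     ] [ 0.00624323 -0.01465265  0.068     ] 0.05679855931578459 -0.802492869707969
lever top [ 0.01056834 -0.09893428  0.077     ] [ 0.00987979 -0.10891331  0.077     ]
keeper top [0.00357041 0.12257053 0.099     ] [0.00441953 0.10716846 0.099     ]
keeper tri [0.00048815 0.12241435 0.09062194]
holes [ 4.39701882e-02 -6.30734904e-02 -4.35374413e-17] [ 4.57593655e-02 -6.57912717e-02  8.09603865e-18] [-4.59128754e-02 -6.32820186e-02  8.83362369e-18] [-4.48612253e-02 -6.37551207e-02  1.04853582e-17] [6.11142043e-02 1.54515751e-01 3.90625033e-17]
```

```bash
python3 - <<'E'
from h import *
z=lambda x,y:(330+x/8,195+y/8)
sz=lambda x,y:(285+x/8,195+y/8)
for a,b in(((310,203),(232,138)),((194,360),(75,150))):
    p,e=tri(z(*a),sz(*b));print(p,F.T@(p-O),e)
# overlay of the expected geometry
t=cv2.imread("pics/top0.png");s=cv2.imread("pics/side0.png")
def box(th):
    r=[]
    for h in(.036,.068):
        for u,v in((-.006,-.03),(.006,-.03),(.006,.03),(-.006,.03)):
            r.append(W(u*np.cos(th)+v*np.sin(th),-u*np.sin(th)+v*np.cos(th),h))
    return r
pts=box(-.9)+[W(0,.1225,.052),W(0,.1225,.099),W(.01,-.0995,.02),W(.01,-.0995,.077)]+[W(x,y,0) for x in(-.055,.055) for y in(-.0735,.1765)]
for n,i,(y0,y1,x0,x1) in(('top',t,(150,290,230,450)),('side',s,(165,325,235,405))):
    d=cv2.resize(i[y0:y1,x0:x1],None,fx=3.6,fy=3.6,interpolation=2)
    for j,(u,v) in enumerate(proj(n,pts)): cv2.circle(d,(int((u-x0+.5)*3.6),int((v-y0+.5)*3.6)),2,(0,0,255) if j<8 else(255,0,255),-1)
    cv2.imwrite(f'pics/{n}ov.png',d)
E
```

```text
[ 0.56748342 -0.04350445  0.17617986] [ 0.02280716 -0.02084229  0.05871707] 0.0042081395011389
[ 0.52649935 -0.01373338  0.15663973] [-0.0187271   0.0137322   0.06394558] 0.0071811680369164
```

View pics/topov.png

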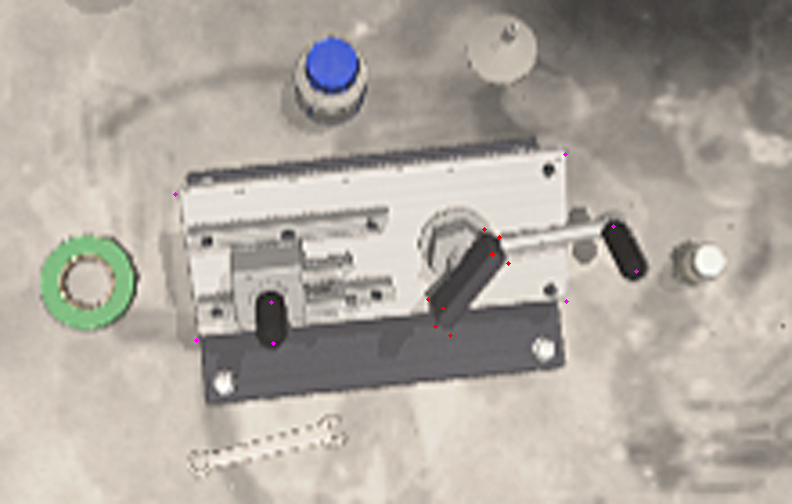

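View pics/sideov.png

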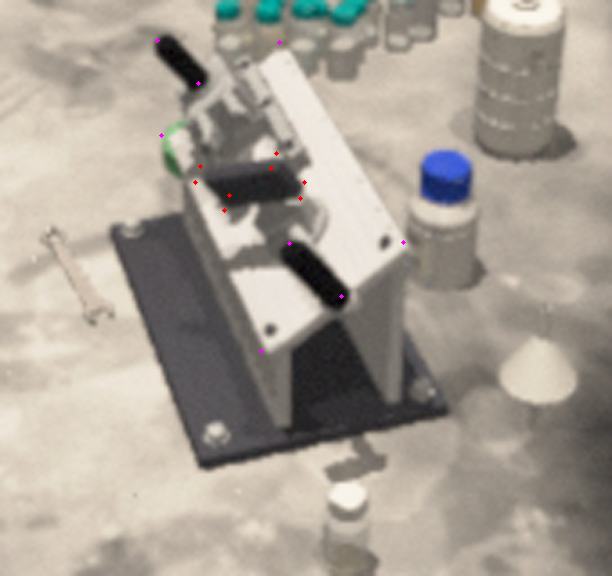

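```bash
python3 - <<'E'
from h import *
p,e=tri(T(183,190),S(281,50));print(p,F.T@(p-O),e)
for q in((183,190),(203,335),(566,152),(562,303)):print(onface('top',T(*q),0))
for q in((281,50),(408,243),(270,350)):print(onface('side',S(*q),0))
E
```

```text
[0.60500182 0.15440209 0.14161614] [ 0.05337328  0.17096594 -0.00488006] 0.001402061866019499
[ 5.65371817e-02  1.70344309e-01 -4.05560144e-17]
[-5.23947613e-02  1.70848808e-01 -7.27458122e-17]
[ 5.54651644e-02 -7.48668503e-02  4.70873172e-17]
[-5.71336061e-02 -7.13393952e-02  3.52955826e-17]
[ 5.34163247e-02  1.64567849e-01 -4.29033953e-17]
[ 5.78028337e-02 -7.84045195e-02  3.48608130e-18]
[-4.91964993e-02 -7.93131881e-02  1.69402875e-16]
```

```bash
cat >> h.py <<'E'
def Rt(th,sgn=1):
    y=-ez;z=sgn*(F@np.array([np.cos(th),-np.sin(th),0]));return np.array([np.cross(y,z),y,z]).T
def cur():
    s=env.state();return Ro.from_rotvec(s['tool_rot']).as_matrix(),np.array(s['eef_pos']),s
def plan(R1,p1):
    R,p,s=cur();w=Ro.from_matrix(R.T@R1).as_rotvec()
    print('turn',np.round(w,4),'n>=',np.ceil(np.linalg.norm(w)/.1499),'| shift after turn',np.round(R1.T@(p1-p),4),'| shift now-axes',np.round(R.T@(p1-p),4))
def show():
    R,p,s=cur();f=F.T@(p-O);z=F.T@R
    print('t',round(float(s['time']),2),'tcp face',np.round(f,4),'world',np.round(p,3),'F',np.round(s['wrist_force'],1),'face',np.round(F.T@s['wrist_force'],1),'gap',round(float(s['finger_gap']),4),'jawdir',np.round(z[:,2],3),'ydir',np.round(z[:,1],3),'q',np.round(s['joint_positions'],2))
E
python3 - <<'E'
from h import *
show();R,p,s=cur();print(R)
for sg in(1,-1):
    plan(Rt(-.9,sg),W(0,0,.14))
E
```

```text
t 0.1 tcp face [-0.2779 -0.5607  0.3043] world [ 0.249 -0.627  0.205] F [-0.4  0.1  0. ] face [-0.3  0.1  0.2] gap 0.0941 jawdir [ 0.207 -0.967 -0.146] ydir [-0.574  0.001 -0.819] q [ 1.04  0.43  0.07  1.61 -0.03  1.11 -0.07]
[[-9.29102898e-01 -4.99851111e-04  3.69820978e-01]
 [-3.69821309e-01  1.06274912e-03 -9.29102293e-01]
 [ 7.13858947e-05 -9.99999310e-01 -1.17225888e-03]]
turn [ 0.7362 -2.1326  0.1536] n>= 16.0 | shift after turn [-0.1308  0.1643  0.612 ] | shift now-axes [-0.4533 -0.0244 -0.461 ]
turn [-0.1293  0.8964  0.6197] n>= 8.0 | shift after turn [ 0.1308  0.1643 -0.612 ] | shift now-axes [-0.4533 -0.0244 -0.461 ]
```

```bash
python3 -m inch '0 -0.075 0 -0.03 -0.01 0 0.06;0 -0.075 0 -0.045 -0.01 0 0.06;0 -0.075 0 -0.045 -0.01 0 0.06;0 -0.075 0 -0.045 -0.01 0 0.06;0 -0.075 0 -0.045 -0.01 0 0.06;0 -0.075 0 -0.045 -0.01 0 0.06;0 -0.075 0 -0.045 -0.01 0 0.06;0 -0.075 0 -0.045 -0.01 0 0.06;0 -0.075 0 -0.045 -0.01 0 0.06;0 -0.075 0 -0.045 -0.01 0 0.06;0 -0.075 0 -0.045 -0.01 0 0.06;0 -0.075 0 -0.045 -0.01 0 0.06'; python3 - <<'E'
from h import *
show();plan(Rt(-.9),W(0,0,.14))
E
```

```text
time: 1.3
eef_pos: [0.6036, -0.259, 0.3258]
tool_rot: [-1.059, 1.418, -1.418]
wrist_force: [0.4, -0.6, 0.1]
finger_gap: 0.0602
t 1.3 tcp face [ 0.1163 -0.2391  0.1759] world [ 0.604 -0.259  0.326] F [ 0.4 -0.6  0.1] face [ 0.4 -0.6 -0.1] gap 0.0602 jawdir [ 0.751 -0.399 -0.526] ydir [-0.574  0.    -0.819] q [ 0.5   0.33 -0.26  1.48  0.09  1.34 -0.05]
turn [ 0.6362 -1.2672 -0.1592] n>= 10.0 | shift after turn [-0.2397  0.0359  0.115 ] | shift now-axes [-0.1894  0.0962 -0.1639]
```

```bash
python3 -m inch '0 0 0 -0.032 0.01 -0.027 0.06;0 0 0 -0.032 0.01 -0.027 0.06;0 0 0 -0.032 0.01 -0.027 0.06;0 0 0 -0.032 0.01 -0.027 0.06;0 0 0 -0.032 0.01 -0.027 0.06;0 0 0 -0.03 0.01 -0.027 0.06'; python3 - <<'E'
from h import *
show();plan(Rt(-.9),W(0,0,.12))
E
```

```text
time: 1.9
eef_pos: [0.5013, -0.0307, 0.2652]
tool_rot: [-1.058, 1.42, -1.42]
wrist_force: [0.7, 0.6, 0.3]
finger_gap: 0.06
t 1.9 tcp face [0.0213 0.     0.1685] world [ 0.501 -0.031  0.265] F [0.7 0.6 0.3] face [ 0.8  0.5 -0.2] gap 0.06 jawdir [ 0.75  -0.402 -0.525] ydir [-0.573 -0.    -0.819] q [ 0.31  0.11 -0.41  1.89  0.05  1.15 -0.4 ]
turn [ 0.6364 -1.2698 -0.1578] n>= 10.0 | shift after turn [-0.0167  0.0485 -0.0133] | shift now-axes [-0.0041  0.0519  0.0094]
```

```bash
python3 -m inch '0.0636 -0.127 -0.0158 0 0 0 0.06;0.0636 -0.127 -0.0158 0 0 0 0.06;0.0636 -0.127 -0.0158 0 0 0 0.06;0.0636 -0.127 -0.0158 0 0 0 0.06;0.0636 -0.127 -0.0158 0 0 0 0.06;0.0636 -0.127 -0.0158 0 0 0 0.06;0.0636 -0.127 -0.0158 0 0 0 0.06;0.0636 -0.127 -0.0158 0 0 0 0.06;0.0636 -0.127 -0.0158 0 0 0 0.06;0.0636 -0.127 -0.0158 0 0 0 0.06;0 0 0 0 0 0 0.06'; python3 - <<'E'
from h import *
show();plan(Rt(-.9),W(0,0,.12))
snap('1')
E
```

```text
time: 3.0
eef_pos: [0.501, -0.0324, 0.2647]
tool_rot: [-1.25, 0.008, -0.849]
wrist_force: [-0.5, 0.7, 0.2]
finger_gap: 0.06
t 3.0 tcp face [ 0.0207 -0.0016  0.1683] world [ 0.501 -0.032  0.265] F [-0.5  0.7  0.2] face [-0.2  0.7  0.4] gap 0.06 jawdir [ 0.647  0.762 -0.017] ydir [-0.016 -0.009 -1.   ] q [ 0.15 -0.22 -0.15  2.34 -0.21  0.43  1.14]
turn [ 0.0173 -0.0329 -0.007 ] n>= 1.0 | shift after turn [-0.0172  0.0483 -0.0116] | shift now-axes [-0.0165  0.0486 -0.0113]
```

View pics/s1c.png

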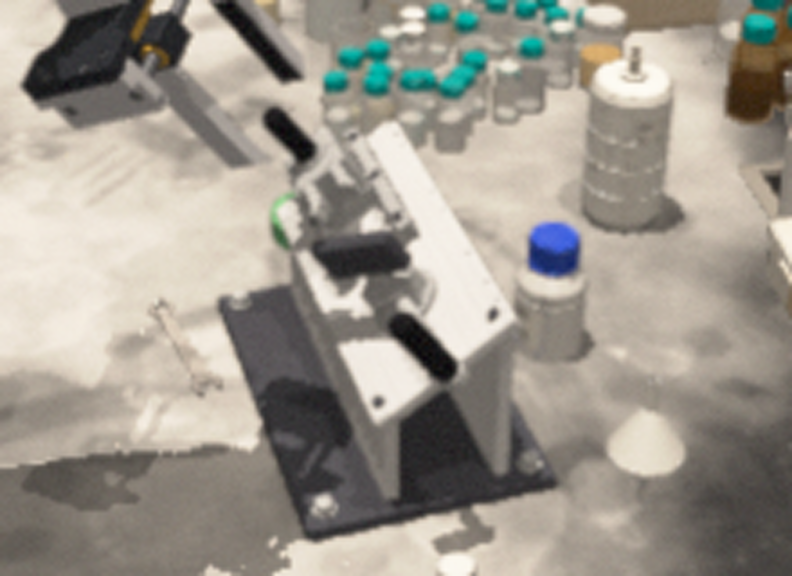

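View pics/t1c.png

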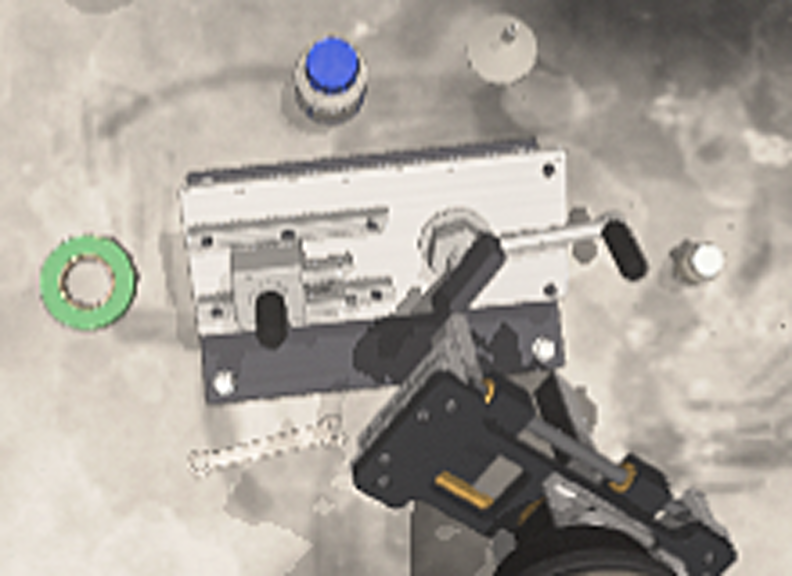

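```bash
python3 - <<'E'
from h import *
R,p,s=cur()
for n in('side','top'):
    q=proj(n,[p,p+.03*R[:,2],p-.03*R[:,2]])
    y0,x0=(145,205) if n=='side' else(150,230)
    i=cv2.imread(f'pics/{n[0]}1c.png')
    for u,v in q: cv2.circle(i,(int((u-x0+.5)*3.6),int((v-y0+.5)*3.6)),3,(0,0,255),-1)
    print(n,(q-[x0,y0])*3.6);cv2.imwrite(f'pics/{n[0]}1ov.png',i[:400,:400] if n=='side' else i[200:500,250:650])
E
```

```text
side [[275.38697426 116.20824484]
 [292.07416154  77.60588226]
 [258.16303323 156.1243696 ]]
top [[498.93718126 353.02472426]
 [455.567899   326.32007801]
 [541.25467393 379.07023307]]
```

View pics/s1ov.png

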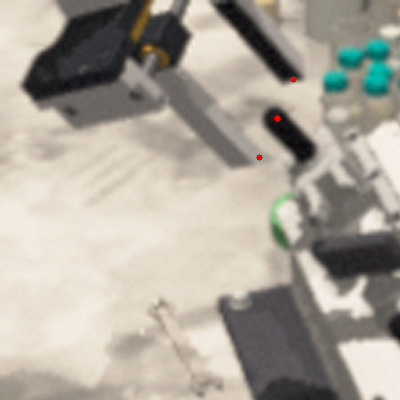

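View pics/t1ov.png

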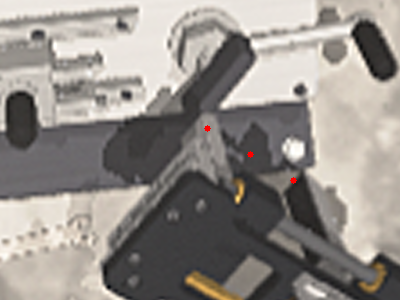

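```bash
python3 -m inch '0.017 -0.033 -0.007 -0.0075 0.02 -0.0065 0.06;0 0 0 -0.0075 0.03 -0.006 0.06;0 0 0 0 0.03 0 0.06;0 0 0 0 0 0 0.06'; python3 - <<'E'
from h import *
show();plan(Rt(-.9),W(0.001,-.002,.038))
snap('2')
E
```

```text
time: 3.5
eef_pos: [0.5318, -0.0276, 0.1857]
tool_rot: [-1.247, -0.021, -0.834]
wrist_force: [0.1, -0.1, 1.7]
finger_gap: 0.0601
t 3.5 tcp face [ 0.0009 -0.0007  0.0857] world [ 0.532 -0.028  0.186] F [ 0.1 -0.1  1.7] face [ 1.  -0.1  1.4] gap 0.0601 jawdir [ 0.627  0.779 -0.002] ydir [-0.005  0.001 -1.   ] q [ 0.06 -0.04 -0.1   2.4  -0.32  0.18  1.28]
turn [ 0.0025 -0.0067 -0.0045] n>= 1.0 | shift after turn [ 0.0009  0.0477 -0.0009] | shift now-axes [ 0.0011  0.0477 -0.0008]
```

View pics/s2c.png

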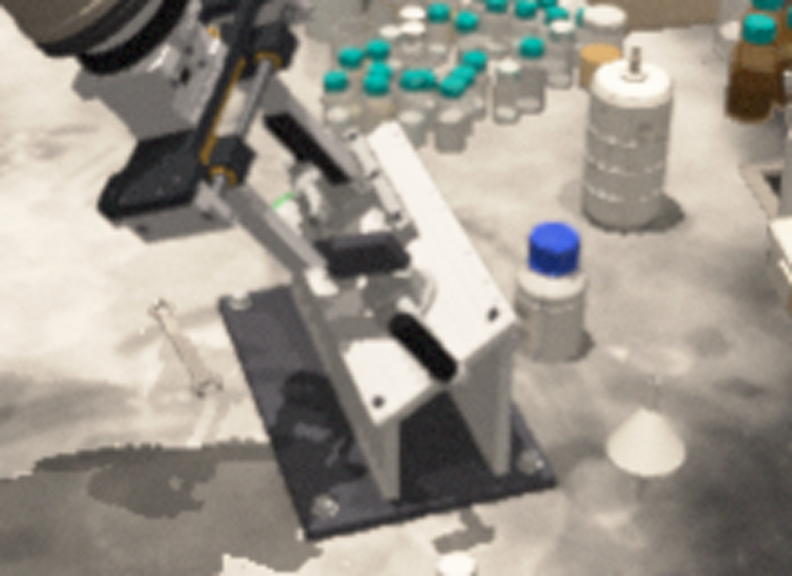

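View pics/t2c.png

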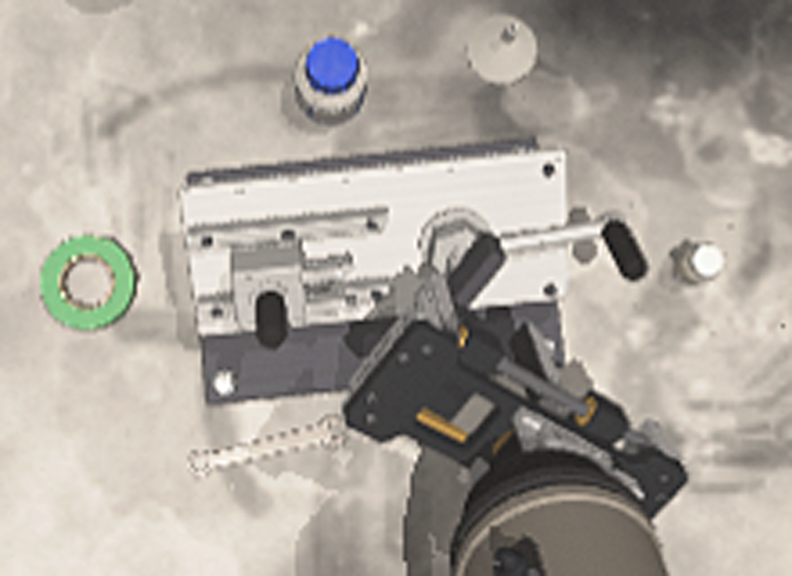

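```bash
cat >> h.py <<'E'
def Rz(th,al,sgn=1): return Rt(th,sgn)@Ro.from_rotvec([0,0,al]).as_matrix()
E
python3 -m inch '0 -0.004 0.125 0.001 0 0 0.06;0 -0.003 0.125 0 0 0 0.06;0 0 0 0 0 0 0.06'
python3 - <<'E'
from h import *
show();R=Rz(-.9,.25);plan(R,W(0.001,-.002,.057)+.019*R[:,1])
E
```

```text
time: 3.9
eef_pos: [0.5346, -0.0306, 0.1922]
tool_rot: [-1.222, 0.123, -0.615]
wrist_force: [1.0, 0.5, -0.2]
finger_gap: 0.0599
t 3.9 tcp face [ 0.0065 -0.004   0.0896] world [ 0.535 -0.031  0.192] F [ 1.   0.5 -0.2] face [ 0.7  0.4 -0.7] gap 0.0599 jawdir [0.621 0.784 0.001] ydir [-0.193  0.154 -0.969] q [ 0.05  0.04  0.06  2.22 -0.47  0.56  1.54]
turn [-0.0008  0.001  -0.    ] n>= 1.0 | shift after turn [ 0.0027  0.052  -0.0019] | shift now-axes [ 0.0027  0.052  -0.0019]
```

```bash
python3 -m inch '0 0 0 0.003 0.013 -0.002 0.06;0 0 0 0 0.013 0 0.06;0 0 0 0 0.013 0 0.06;0 0 0 0 0.013 0 0.06;0 0 0 0 0 0 0.06'
python3 - <<'E'
from h import *
show();R=Rz(-.9,.25);plan(R,W(0.001,-.002,.057)+.019*R[:,1]);snap('3')
E
```

```text
time: 4.4
eef_pos: [0.5526, -0.0214, 0.1397]
tool_rot: [-1.225, 0.123, -0.612]
wrist_force: [0.3, -1.3, 1.2]
finger_gap: 0.0601
t 4.4 tcp face [-0.008   0.0029  0.0357] world [ 0.553 -0.021  0.14 ] F [ 0.3 -1.3  1.2] face [ 0.9 -1.3  0.9] gap 0.0601 jawdir [ 0.619  0.786 -0.001] ydir [-0.197  0.154 -0.968] q [ 0.05  0.15  0.03  2.24 -0.58  0.44  1.64]
turn [ 0.002   0.0033 -0.0022] n>= 1.0 | shift after turn [ 0.0045 -0.0041  0.0018] | shift now-axes [ 0.0045 -0.0041  0.0017]
```

View pics/s3c.png

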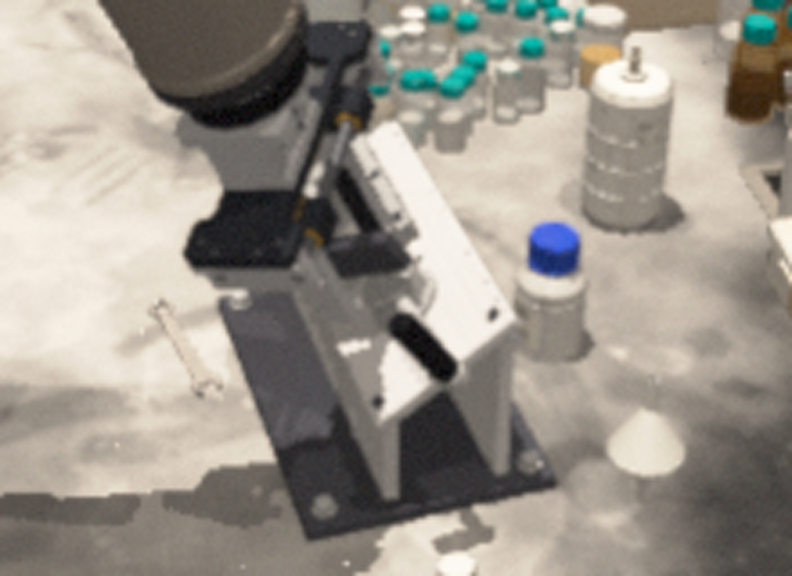

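View pics/t3c.png

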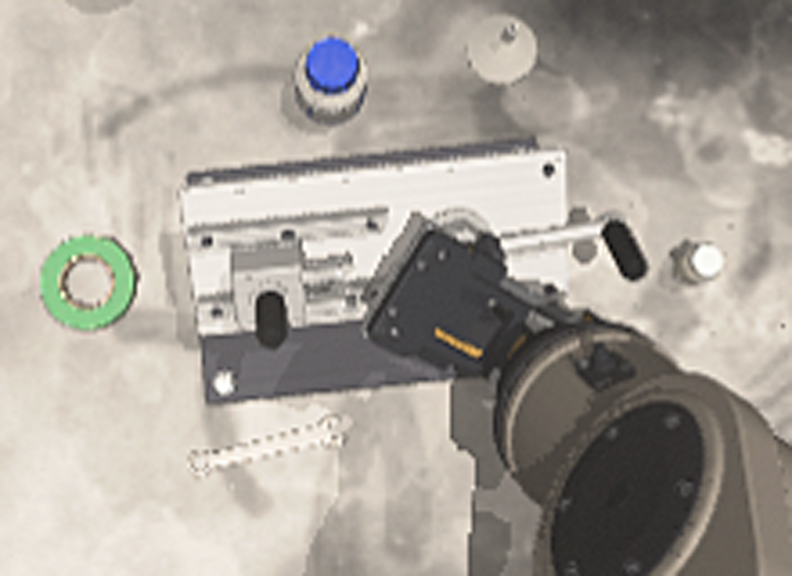

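Fingers straddle the bar (side view: bar at ~(365,255) between them). Small correction, then close.

```bash
python3 -m inch '0 0 0 0.0045 -0.004 0.0015 0.06;0 0 0 0 0 0 0.04;0 0 0 0 0 0 0.02;0 0 0 0 0 0 0.008;0 0 0 0 0 0 0.008;0 0 0 0 0 0 0.008;0 0 0 0 0 0 0.008'
python3 - <<'E'
from h import *
show();R=Rz(-.9,.25);plan(R,W(0.001,-.002,.057)+.019*R[:,1])
E
```

```text
time: 5.2
eef_pos: [0.5562, -0.0241, 0.1471]
tool_rot: [-1.225, 0.121, -0.615]
wrist_force: [-1.1, 0.6, 0.2]
finger_gap: 0.0153
t 5.2 tcp face [-0.0011 -0.0002  0.04  ] world [ 0.556 -0.024  0.147] F [-1.1  0.6  0.2] face [-0.7  0.7  0.7] gap 0.0153 jawdir [ 0.619  0.785 -0.   ] ydir [-0.194  0.153 -0.969] q [ 0.05  0.15  0.04  2.22 -0.56  0.45  1.62]
turn [0.0009 0.0032 0.0006] n>= 1.0 | shift after turn [-0.0016  0.0018 -0.0001] | shift now-axes [-0.0016  0.0018 -0.0001]
```

```bash
python3 -m inch '0 0 0 0 0 0 0.006;0 0 0 0 0 0 0.006;0 0 0 0 0 0 0.006'
python3 - <<'E'
from h import *
show();R,p,s=cur();g=p-.019*R[:,1];print(F.T@(g-O))
E
```

```text
time: 5.5
eef_pos: [0.5566, -0.0234, 0.1474]
tool_rot: [-1.224, 0.12, -0.614]
wrist_force: [1.6, 4.8, 2.3]
finger_gap: 0.0119
t 5.5 tcp face [-0.0006  0.0004  0.04  ] world [ 0.557 -0.023  0.147] F [1.6 4.8 2.3] face [3.2 4.6 0.6] gap 0.0119 jawdir [0.619 0.786 0.001] ydir [-0.193  0.153 -0.969] q [ 0.05  0.15  0.03  2.22 -0.56  0.45  1.62]
[ 0.00312449 -0.00249919  0.05839226]
```

```bash
python3 - <<'E'
from h import *
R,p,s=cur();print(R.T@(-ez)*.1)
E
python3 -m inch '0.0248 0.0969 0 0 0 0 0.006;0.0248 0.0969 0 0 0 0 0.006;0.0248 0.0969 0 0 0 0 0.006;0.0248 0.0969 0 0 0 0 0.006;0 0 0 0 0 0 0.006'
python3 - <<'E'
from h import *
show();R,p,s=cur();print('th',np.arctan2(-(F.T@R)[1,2],(F.T@R)[0,2]))
E
```

```text
[ 2.46916888e-02  9.69036318e-02 -8.14877738e-05]
time: 6.0
eef_pos: [0.557, -0.0229, 0.1478]
tool_rot: [-0.995, 0.412, -0.845]
wrist_force: [7.6, 9.2, 1.1]
finger_gap: 0.0122
t 6.0 tcp face [0.     0.0009 0.04  ] world [ 0.557 -0.023  0.148] F [7.6 9.2 1.1] face [ 7.7  8.2 -4.1] gap 0.0122 jawdir [0.878 0.479 0.002] ydir [-0.117  0.218 -0.969] q [ 0.13  0.16  0.02  2.26 -0.87  0.45  1.58]
th -0.4995027095900896
```

```bash
python3 -m inch '0.0248 0.0969 0 0 0 0.001 0.006;0 0 0 0 0 0 0.006'
python3 - <<'E'
from h import *
show();R,p,s=cur();print('th',np.arctan2(-(F.T@R)[1,2],(F.T@R)[0,2]),s['ft_torque'])
E
python3 -m inch '0.0248 0.0969 0 0 0 0.0005 0.006;0 0 0 0 0 0 0.006'
python3 - <<'E'
from h import *
show();R,p,s=cur();print('th',np.arctan2(-(F.T@R)[1,2],(F.T@R)[0,2]),s['ft_torque'])
E
```

```text
time: 6.2
eef_pos: [0.5571, -0.0228, 0.1479]
tool_rot: [-0.935, 0.484, -0.898]
wrist_force: [4.5, 7.0, 0.2]
finger_gap: 0.0116
t 6.2 tcp face [0.0003 0.001  0.04  ] world [ 0.557 -0.023  0.148] F [4.5 7.  0.2] face [ 4.5  6.4 -2.9] gap 0.0116 jawdir [0.921 0.389 0.001] ydir [-0.095  0.229 -0.969] q [ 0.14  0.16  0.01  2.27 -0.95  0.45  1.57]
th -0.4000045618963045 [ 1.10561537 -0.67361318  0.27765014]
time: 6.4
eef_pos: [0.5573, -0.0227, 0.148]
tool_rot: [-0.873, 0.553, -0.95]
wrist_force: [5.3, 6.4, -2.6]
finger_gap: 0.0117
t 6.4 tcp face [0.0005 0.001  0.04  ] world [ 0.557 -0.023  0.148] F [ 5.3  6.4 -2.6] face [ 3.5  5.7 -5.6] gap 0.0117 jawdir [0.955 0.297 0.001] ydir [-0.073  0.237 -0.969] q [ 0.19  0.16 -0.03  2.28 -1.02  0.44  1.55]
th -0.3016571270283515 [ 0.99746405 -0.44851707  0.2908548 ]
```

```bash
python3 -m inch '0.0248 0.0969 0 0 0 0.0005 0.006;0 0 0 0 0 0 0.006'
python3 - <<'E'
from h import *
show();R,p,s=cur();print('th',np.arctan2(-(F.T@R)[1,2],(F.T@R)[0,2]),s['ft_torque'],s['joint_positions'][4])
E
python3 -m inch '0.0248 0.0969 0 0 0 0.0005 0.006;0 0 0 0 0 0 0.006'
python3 - <<'E'
from h import *
show();R,p,s=cur();print('th',np.arctan2(-(F.T@R)[1,2],(F.T@R)[0,2]),s['ft_torque'],s['joint_positions'][4])
E
```

```text
time: 6.6
eef_pos: [0.5574, -0.0227, 0.148]
tool_rot: [-0.84, 0.588, -0.975]
wrist_force: [1.4, 10.2, 8.6]
finger_gap: 0.0119
t 6.6 tcp face [0.0005 0.001  0.0399] world [ 0.557 -0.023  0.148] F [ 1.4 10.2  8.6] face [7.1 9.9 5.5] gap 0.0119 jawdir [0.968 0.249 0.001] ydir [-0.061  0.241 -0.969] q [ 0.33  0.17 -0.17  2.28 -1.02  0.42  1.51]
th -0.25169172878147983 [ 2.31092642 -0.81824081  1.14259892] -1.0163661109176017
time: 6.8
eef_pos: [0.5576, -0.0227, 0.1478]
tool_rot: [-0.806, 0.626, -1.002]
wrist_force: [-4.0, 10.9, 17.5]
finger_gap: 0.0118
t 6.8 tcp face [0.0006 0.001  0.0396] world [ 0.558 -0.023  0.148] F [-4.  10.9 17.5] face [ 7.9 11.3 15.9] gap 0.0118 jawdir [ 0.98   0.197 -0.   ] ydir [-0.049  0.243 -0.969] q [ 0.46  0.18 -0.31  2.28 -1.02  0.4   1.47]
th -0.19822392677267156 [ 3.06546276 -1.09122961  1.4531543 ] -1.0169270321390504
```

```bash
python3 -m inch '0.0124 0.0485 0 0 -0.0005 0.0003 0.006;0.0124 0.0485 0 0 0 0.0003 0.006;0 0 0 0 0 0 0.006'
python3 - <<'E'
from h import *
show();R,p,s=cur();print('th',np.arctan2(-(F.T@R)[1,2],(F.T@R)[0,2]),s['ft_torque'],s['joint_positions'][4])
E
python3 -m inch '0.0124 0.0485 0 0 -0.0005 0.0003 0.006;0.0124 0.0485 0 0 0 0 0.006;0 0 0 0 0 0 0.006'
python3 - <<'E'
from h import *
show();R,p,s=cur();print('th',np.arctan2(-(F.T@R)[1,2],(F.T@R)[0,2]),s['ft_torque'],s['joint_positions'][4])
E
```

```text
time: 7.1
eef_pos: [0.5578, -0.0227, 0.148]
tool_rot: [-0.739, 0.696, -1.052]
wrist_force: [2.1, 10.6, 6.8]
finger_gap: 0.0114
t 7.1 tcp face [0.0008 0.001  0.0397] world [ 0.558 -0.023  0.148] F [ 2.1 10.6  6.8] face [ 6.7 10.3  3.6] gap 0.0114 jawdir [ 0.995  0.098 -0.001] ydir [-0.025  0.247 -0.969] q [ 0.68  0.2  -0.54  2.29 -1.02  0.36  1.39]
th -0.09822076060570696 [ 2.38384421 -1.30068691  1.05205056] -1.0174693345383392
time: 7.4
eef_pos: [0.5578, -0.0226, 0.1482]
tool_rot: [-0.67, 0.765, -1.1]
wrist_force: [13.8, 12.7, -7.2]
finger_gap: 0.0116
t 7.4 tcp face [0.001  0.0011 0.0398] world [ 0.558 -0.023  0.148] F [13.8 12.7 -7.2] face [  8.4  10.9 -14.7] gap 0.0116 jawdir [ 1.    -0.002 -0.001] ydir [-0.001  0.248 -0.969] q [ 0.87  0.23 -0.73  2.29 -1.02  0.32  1.31]
th 0.0018206749758274653 [ 1.60555464 -1.51573115  0.56171054] -1.016377385536156
```

```bash
python3 -m inch '0 0 0 0 0 0 0.05;0 0 0 0 0 0 0.05;0 0 0 0 0 0 0.05;0 0 0 0 0 0 0.05;0 0 0 0 -0.02 0 0.05;0 0 0 0 -0.04 0 0.05;0 0 0 0 -0.04 0 0.05;0 0 0 0 -0.04 0 0.05;0 0 0 -0.02 -0.02 -0.04 0.05;0 0 0 0 0 0 0.05'
python3 - <<'E'
from h import *
show();snap('4')
E
```

```text
time: 8.4
eef_pos: [0.4326, -0.0587, 0.2558]
tool_rot: [-0.674, 0.764, -1.104]
wrist_force: [-1.4, 0.1, -0.9]
finger_gap: 0.0502
t 8.4 tcp face [-0.0427 -0.0194  0.2018] world [ 0.433 -0.059  0.256] F [-1.4  0.1 -0.9] face [-1.6  0.3  0.1] gap 0.0502 jawdir [ 1.    -0.001 -0.003] ydir [-0.002  0.243 -0.97 ] q [ 1.04 -0.19 -0.55  2.36 -0.95  0.82  1.32]
```

View pics/s4c.png

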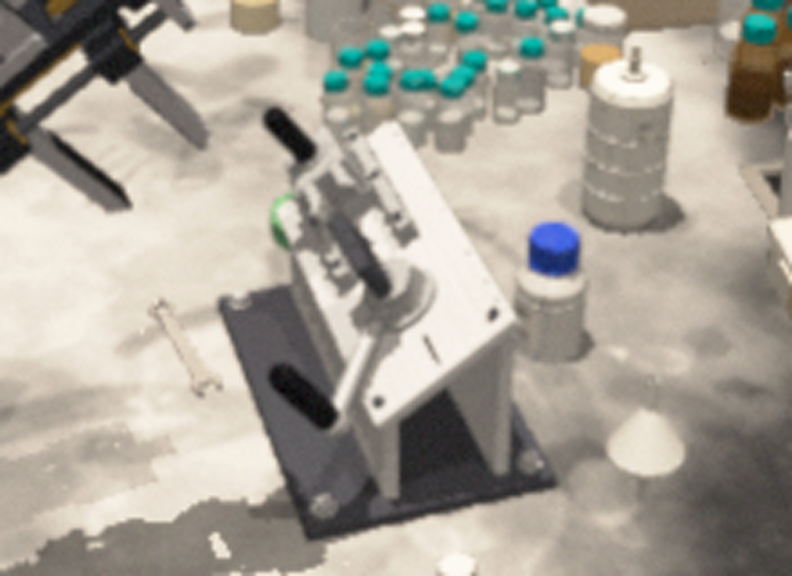

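View pics/t4c.png

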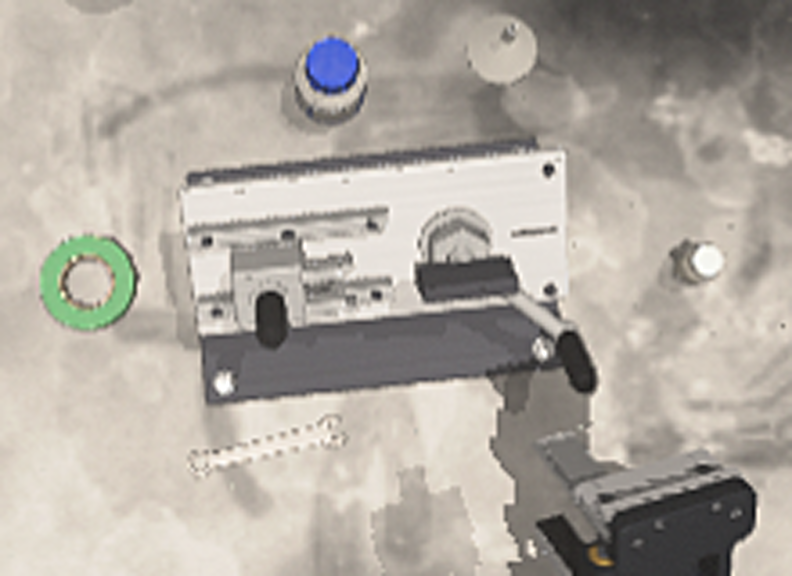

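```bash
python3 - <<'E'
from h import *
for n,(y0,y1,x0,x1) in(('top',(200,260,285,410)),('side',(170,250,265,335))):
    i=cv2.imread(f'pics/{n}4.png')[y0:y1,x0:x1];cv2.imwrite(f'pics/{n[0]}z4.png',cv2.resize(cv2.convertScaleAbs(i,alpha=1.5),None,fx=6.4,fy=6.4,interpolation=2))
E
```

```text
(no output)
```

View pics/tz4.png

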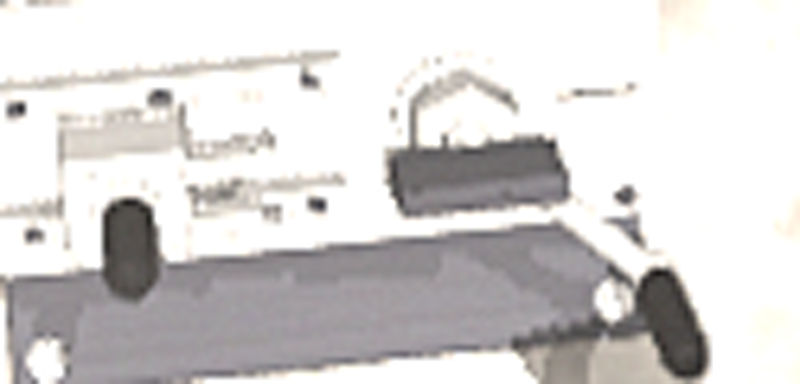

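View pics/sz4.png

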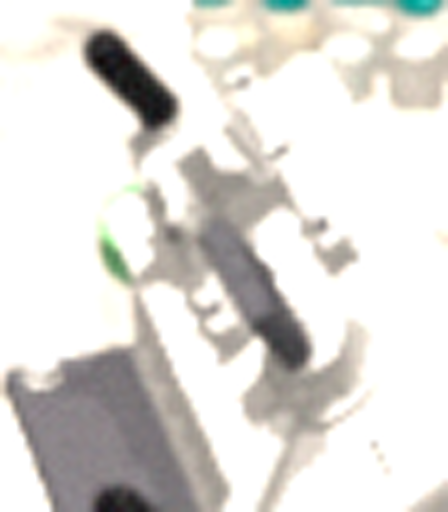

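```bash
python3 - <<'E'
from h import *
R=Rz(-np.pi/2,.3);plan(R,W(0.002,.1225,.12));
R0,p,s=cur();w=Ro.from_matrix(R0.T@R).as_rotvec();print(np.round(w/12,4),np.linalg.norm(w))
E
```

```text
turn [-0.4229 -1.5138  0.0404] n>= 11.0 | shift after turn [0.0636 0.0644 0.1426] | shift now-axes [-0.1187  0.1126  0.0417]
[-0.0352 -0.1261  0.0034] 1.5722609612305392
```

```bash
python3 -m inch '-0.0352 -0.1261 0.0034 0 0 0 0.05;-0.0352 -0.1261 0.0034 0 0 0 0.05;-0.0352 -0.1261 0.0034 0 0 0 0.05;-0.0352 -0.1261 0.0034 0 0 0 0.05;-0.0352 -0.1261 0.0034 0 0 0 0.05;-0.0352 -0.1261 0.0034 0 0 0 0.05;-0.0352 -0.1261 0.0034 0 0 0 0.05;-0.0352 -0.1261 0.0034 0 0 0 0.05;-0.0352 -0.1261 0.0034 0 0 0 0.05;-0.0352 -0.1261 0.0034 0 0 0 0.05;-0.0352 -0.1261 0.0034 0 0 0 0.05;-0.0352 -0.1261 0.0034 0 0 0 0.05'
python3 - <<'E'
from h import *
show()
R=Rz(-np.pi/2,.3);plan(R,W(0.002,.1225,.12));
E
```

```text
time: 9.7
eef_pos: [0.4375, -0.0581, 0.256]
tool_rot: [-1.533, -0.343, -0.142]
wrist_force: [-0.5, -0.3, 0.6]
finger_gap: 0.0499
t 9.7 tcp face [-0.0385 -0.0194  0.1991] world [ 0.437 -0.058  0.256] F [-0.5 -0.3  0.6] face [-0.1 -0.3  0.7] gap 0.0499 jawdir [-0.005  1.     0.005] ydir [-0.296  0.003 -0.955] q [ 0.86 -0.2  -0.7   2.21 -0.3   0.81  2.03]
turn [-0.0033  0.006  -0.0003] n>= 1.0 | shift after turn [0.0621 0.0636 0.1419] | shift now-axes [0.063  0.0641 0.1413]
```

```bash
python3 -m inch '0 0.006 0 0.015 0 0.035 0.05;0 0 0 0.016 0 0.036 0.05;0 0 0 0.016 0.01 0.036 0.05;0 0 0 0.016 0.03 0.035 0.05;0 0 0 0 0.02 0 0.05;0 0 0 0 0 0 0.05'
python3 - <<'E'
from h import *
show()
R=Rz(-np.pi/2,.3);plan(R,W(0.002,.1225,.075));snap('5')
E
```

```text
time: 10.3
eef_pos: [0.4929, 0.0848, 0.2203]
tool_rot: [-1.531, -0.329, -0.145]
wrist_force: [0.3, -0.6, 0.6]
finger_gap: 0.05
t 10.3 tcp face [0.0004 0.1157 0.1283] world [0.493 0.085 0.22 ] F [ 0.3 -0.6  0.6] face [ 0.5 -0.6  0.3] gap 0.05 jawdir [0.006 1.    0.003] ydir [-0.302  0.005 -0.953] q [ 0.84  0.   -1.14  2.15  0.08  0.69  1.34]
turn [-0.0051 -0.005  -0.007 ] n>= 1.0 | shift after turn [0.0173 0.0505 0.0068] | shift now-axes [0.0176 0.0504 0.0067]
```

View pics/s5c.png

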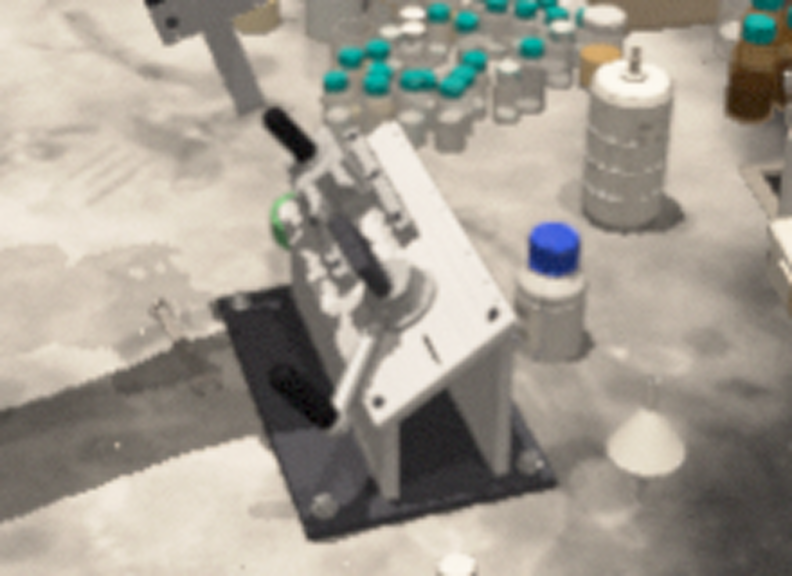

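View pics/t5c.png

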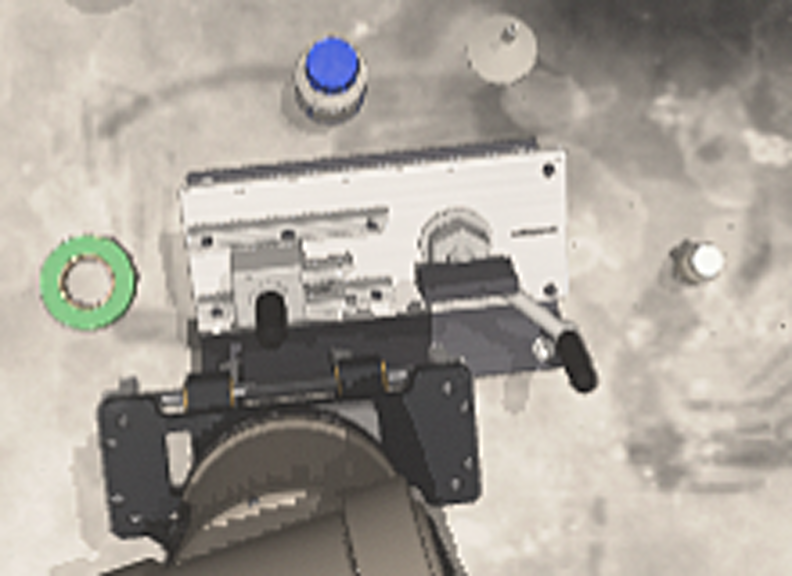

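```bash
python3 -m inch '0 0 0 0.0175 0 0.0065 0.05;0 0 0 0 0.025 0 0.05;0 0 0 0 0.025 0 0.05;0 0 0 0 0 0 0.05'
python3 - <<'E'
from h import *
show()
R=Rz(-np.pi/2,.3);plan(R,W(0.002,.1225,.075));snap('6')
E
```

```text
time: 10.8
eef_pos: [0.5232, 0.0926, 0.1781]
tool_rot: [-1.536, -0.327, -0.147]
wrist_force: [0.3, 0.6, 0.6]
finger_gap: 0.0497
t 10.8 tcp face [0.0016 0.1197 0.076 ] world [0.523 0.093 0.178] F [0.3 0.6 0.6] face [0.7 0.6 0.2] gap 0.0497 jawdir [ 0.007  1.    -0.002] ydir [-0.303  0.001 -0.953] q [ 0.7   0.18 -1.11  2.14  0.4   0.66  1.02]
turn [-0.0005 -0.0072 -0.0077] n>= 1.0 | shift after turn [0.0007 0.0008 0.0028] | shift now-axes [0.0007 0.0008 0.0028]
```

View pics/s6c.png

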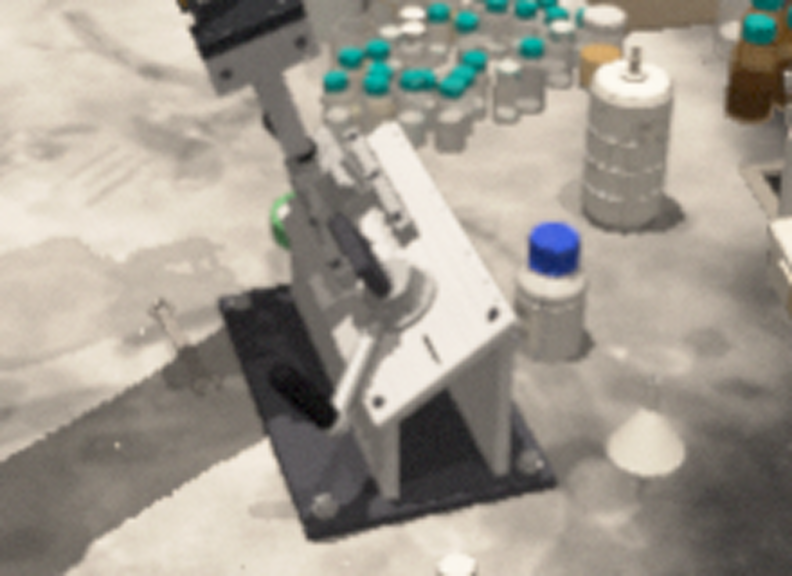

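View pics/t6c.png

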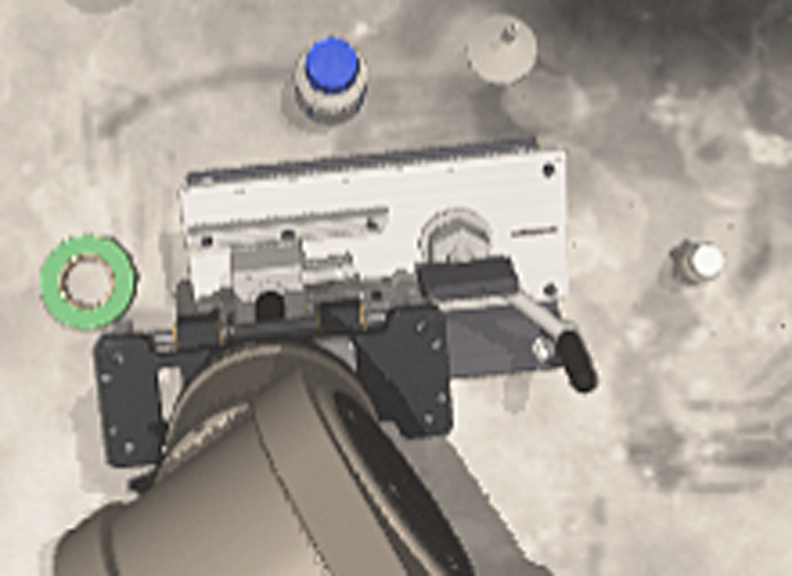

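```bash
python3 -m inch '0 0 0 0 0.002 0 0.04;0 0 0 0 0 0 0.03;0 0 0 0 0 0 0.014;0 0 0 0 0 0 0.014;0 0 0 0 0 0 0.014;0 0 0 0 0 0 0.014'
python3 - <<'E'
from h import *
show()
E
```

```text
time: 11.5
eef_pos: [0.5246, 0.0935, 0.1783]
tool_rot: [-1.536, -0.33, -0.149]
wrist_force: [-4.9, 0.3, 8.0]
finger_gap: 0.0172
t 11.5 tcp face [0.0029 0.1204 0.0752] world [0.525 0.093 0.178] F [-4.9  0.3  8. ] face [0.6 0.9 9.3] gap 0.0172 jawdir [ 0.006  1.    -0.002] ydir [-0.299 -0.    -0.954] q [ 0.69  0.19 -1.11  2.14  0.41  0.65  1.01]
```

```bash
python3 -m inch '0 0 0 0 -0.001 -0.01 0.014;0 0 0 0 0 -0.01 0.014;0 0 0 0 0 -0.01 0.014;0 0 0 0 0 0 0.014'
python3 - <<'E'
from h import *
show()
E
python3 -m inch '0 0 0 0 0 -0.008 0.014;0 0 0 0 0 -0.008 0.014;0 0 0 0 0 -0.006 0.014;0 0 0 0 0 0 0.014'
python3 - <<'E'
from h import *
show()
E
```

```text
time: 11.9
eef_pos: [0.5282, 0.0623, 0.1786]
tool_rot: [-1.535, -0.329, -0.151]
wrist_force: [12.5, -0.5, -16.7]
finger_gap: 0.0167
t 11.9 tcp face [0.0028 0.089  0.0756] world [0.528 0.062 0.179] F [ 12.5  -0.5 -16.7] face [  0.6  -2.1 -20.7] gap 0.0167 jawdir [ 0.008  1.    -0.002] ydir [-0.299  0.    -0.954] q [ 0.77  0.18 -1.11  2.14  0.37  0.64  1.11]
time: 12.3
eef_pos: [0.5307, 0.041, 0.1786]
tool_rot: [-1.535, -0.33, -0.15]
wrist_force: [13.9, 0.2, -17.4]
finger_gap: 0.017
t 12.3 tcp face [0.0028 0.0675 0.0757] world [0.531 0.041 0.179] F [ 13.9   0.2 -17.4] face [  1.4  -1.5 -22.2] gap 0.017 jawdir [ 0.007  1.    -0.002] ydir [-0.299  0.    -0.954] q [ 0.82  0.18 -1.11  2.14  0.35  0.64  1.18]
```

```bash
python3 -m inch '0 0 0 0 0.0006 -0.004 0.014;0 0 0 0 0 -0.003 0.014;0 0 0 0 0 0 0.014'
python3 - <<'E'
from h import *
show()
E
python3 -m inch '0 0 0 0 0 -0.002 0.014;0 0 0 0 0 0 0.014'
python3 - <<'E'
from h import *
show()
E
```

```text
time: 12.6
eef_pos: [0.5315, 0.0352, 0.1784]
tool_rot: [-1.535, -0.331, -0.149]
wrist_force: [2.0, 4.4, -1.7]
finger_gap: 0.0171
t 12.6 tcp face [0.0027 0.0616 0.0755] world [0.531 0.035 0.178] F [ 2.   4.4 -1.7] face [ 1.1  4.2 -2.8] gap 0.0171 jawdir [ 0.006  1.    -0.001] ydir [-0.299  0.001 -0.954] q [ 0.84  0.19 -1.11  2.14  0.34  0.63  1.2 ]
time: 12.8
eef_pos: [0.5316, 0.0347, 0.1784]
tool_rot: [-1.533, -0.332, -0.149]
wrist_force: [1.6, 12.7, -3.0]
finger_gap: 0.0168
t 12.8 tcp face [0.0028 0.0612 0.0755] world [0.532 0.035 0.178] F [ 1.6 12.7 -3. ] face [ 0.8 12.4 -4.3] gap 0.0168 jawdir [0.006 1.    0.001] ydir [-0.299  0.002 -0.954] q [ 0.84  0.19 -1.11  2.14  0.34  0.63  1.2 ]
```

```bash
python3 -m inch '0 0 0 0 0 -0.002 0.014;0 0 0 0 0 0.003 0.014'; python3 - <<'E'
from h import *
show();snap('7')
E
```

```text
time: 13.0
eef_pos: [0.5314, 0.0354, 0.1784]
tool_rot: [-1.534, -0.332, -0.148]
wrist_force: [4.6, -0.0, -2.3]
finger_gap: 0.017
t 13.0 tcp face [0.0027 0.0619 0.0755] world [0.531 0.035 0.178] F [ 4.6 -0.  -2.3] face [ 2.4 -0.6 -4.5] gap 0.017 jawdir [0.006 1.    0.   ] ydir [-0.299  0.002 -0.954] q [ 0.84  0.19 -1.11  2.14  0.34  0.63  1.2 ]
```

View pics/s7c.png

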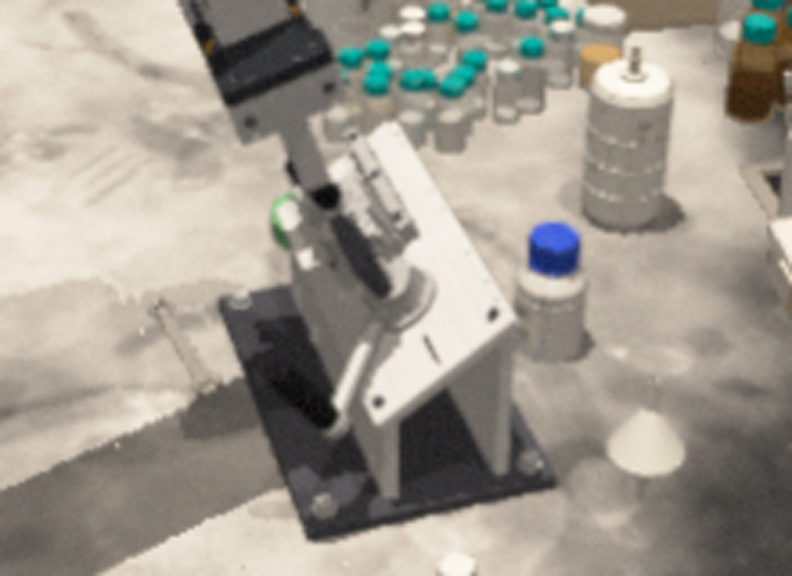

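View pics/t7c.png

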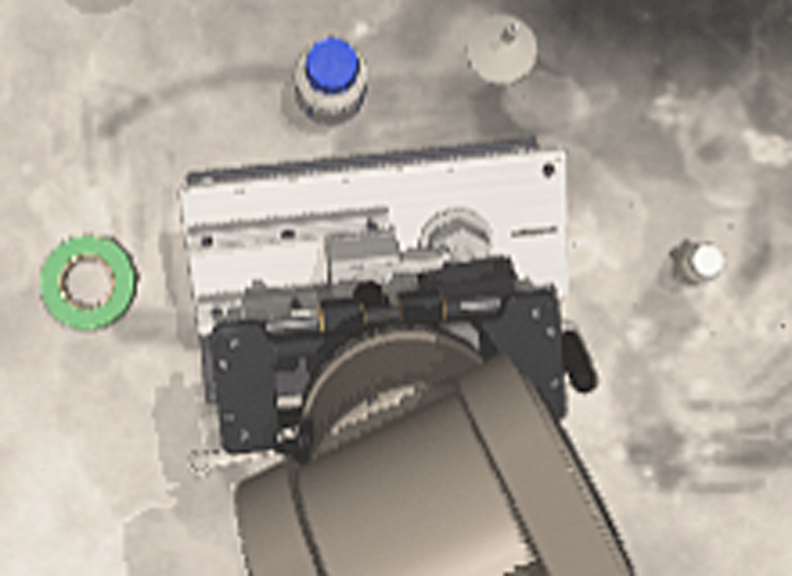

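```bash
python3 -m inch '0 0 0 0 0 0 0.035;0 0 0 0 0 0 0.035;0 0 0 0 0 0 0.035;0 0 0 0 -0.03 0 0.035;0 0 0 0 -0.04 0 0.04;0 0 0 0 -0.03 -0.03 0.05;0 0 0 -0.03 0 -0.04 0.05;0 0 0 -0.04 0 -0.04 0.05;0 0 0 -0.03 0 -0.03 0.05;0 0 0 0 0 0 0.05'; python3 - <<'E'
from h import *
show();snap('8')
i=cv2.imread('pics/top8.png')[200:260,285:410];cv2.imwrite('pics/tz8.png',cv2.resize(cv2.convertScaleAbs(i,alpha=1.5),None,fx=6.4,fy=6.4,interpolation=2))
E
```

```text
time: 14.1
eef_pos: [0.4234, -0.1186, 0.2431]
tool_rot: [-1.537, -0.324, -0.152]
wrist_force: [0.0, 1.0, -0.1]
finger_gap: 0.0501
t 14.1 tcp face [-0.0635 -0.0777  0.2009] world [ 0.423 -0.119  0.243] F [ 0.   1.  -0.1] face [ 0.1  1.  -0.1] gap 0.0501 jawdir [ 0.011  1.    -0.005] ydir [-0.302 -0.002 -0.953] q [ 1.14 -0.18 -0.8   2.21 -0.36  0.8   2.23]
```

View pics/s8c.png

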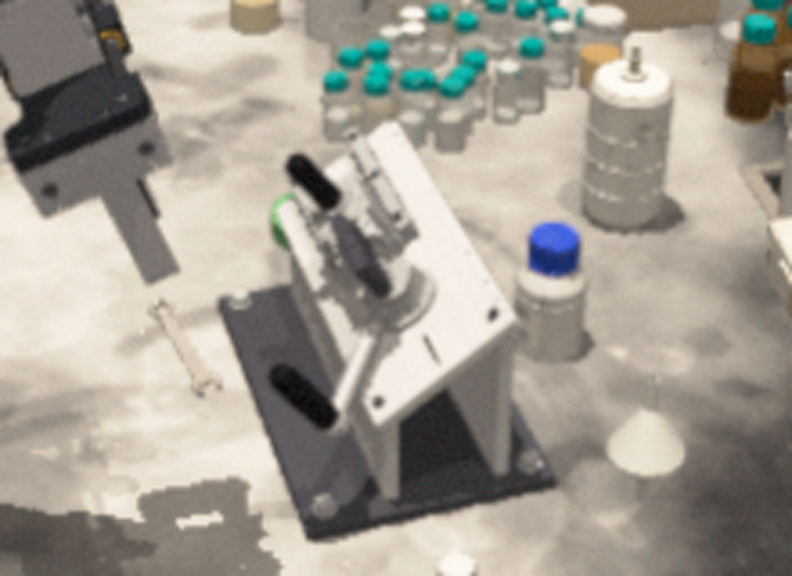

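View pics/t8c.png

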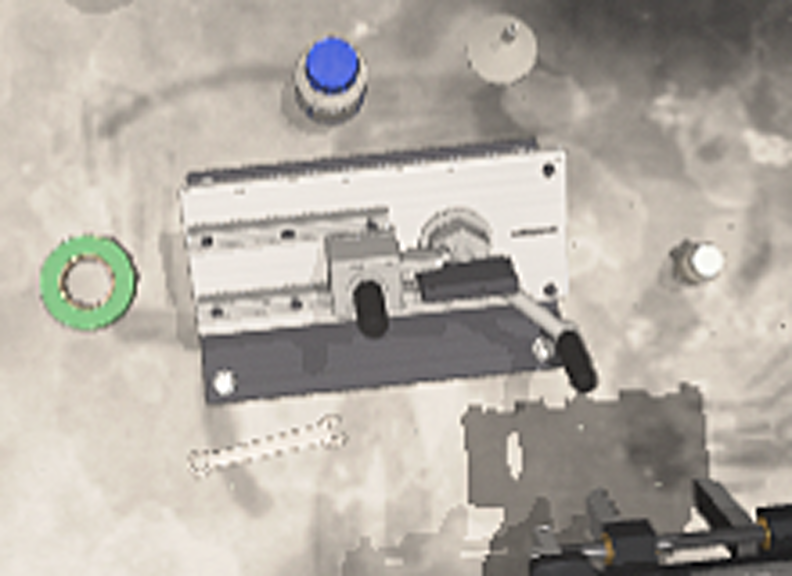

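```bash
python3 - <<'E'
from h import *
S2=lambda x,y:(205+x/3.6,145+y/3.6)
for a,b in(((583,377),(283,374)),((567,337),(327,420)),((575,357),(304,396))):
    p,e=tri(T(*a),S2(*b));print(np.round(F.T@(p-O),4),round(e,4))
print(onface('top',T(583,377),.072),onface('side',S2(283,374),.072))
print('keeper',onface('top',T(374,325),.092),onface('side',S2(297,161),.092))
for l in(.82,.92,1.02,.72): print(l,'pred knob',-.1*np.sin(l),-.1*np.cos(l))
R=Rz(-np.pi/2,.3)
E
```

```text
[-0.0699 -0.0699  0.0685] 0.0008
[-0.0723 -0.0705  0.0188] 0.0002
[-0.0709 -0.07    0.0448] 0.0001
[-0.06791187 -0.0690459   0.072     ] [-0.06828336 -0.07452453  0.072     ]
keeper [-0.00010093  0.0612267   0.092     ] [0.0027702  0.06189705 0.092     ]
0.82 pred knob -0.07311458297268958 -0.06822212072876137
0.92 pred knob -0.07956016200363661 -0.06058201566434628
1.02 pred knob -0.0852108021949363 -0.052336595125164954
0.72 pred knob -0.06593846719714731 -0.07518057291408951
```

```bash
python3 - <<'E'
from h import *
R=Rz(-np.pi/2,.3);plan(R,W(-.071,-.070,.1));plan(R,W(-.071,-.070,.047))
E
```

```text
turn [ 0.0009 -0.0081 -0.0045] n>= 1.0 | shift after turn [0.0189 0.0988 0.0049] | shift now-axes [0.0193 0.0987 0.0051]
turn [ 0.0009 -0.0081 -0.0045] n>= 1.0 | shift after turn [0.0345 0.1494 0.0049] | shift now-axes [0.0352 0.1493 0.0053]
```

```bash
python3 -m inch '0 -0.008 -0.0045 0.019 0.03 0.005 0.05;0 0 0 0 0.03 0 0.05;0 0 0 0 0.035 0 0.05;0 0 0 0 0 0 0.05'; python3 - <<'E'
from h import *
show()
R=Rz(-np.pi/2,.3);plan(R,W(-.071,-.070,.047));snap('9')
E
```

```text
time: 14.6
eef_pos: [0.4727, -0.1019, 0.1567]
tool_rot: [-1.53, -0.339, -0.142]
wrist_force: [0.5, 0.3, 0.1]
finger_gap: 0.0498
t 14.6 tcp face [-0.0713 -0.0672  0.1008] world [ 0.473 -0.102  0.157] F [0.5 0.3 0.1] face [ 0.5  0.2 -0.2] gap 0.0498 jawdir [-0.     1.     0.007] ydir [-0.298  0.007 -0.955] q [ 1.09  0.1  -0.96  2.25 -0.01  0.54  1.85]
turn [-0.0066  0.0024 -0.0026] n>= 1.0 | shift after turn [ 0.0162  0.0513 -0.0028] | shift now-axes [ 0.0163  0.0513 -0.0032]
```

View pics/s9c.png

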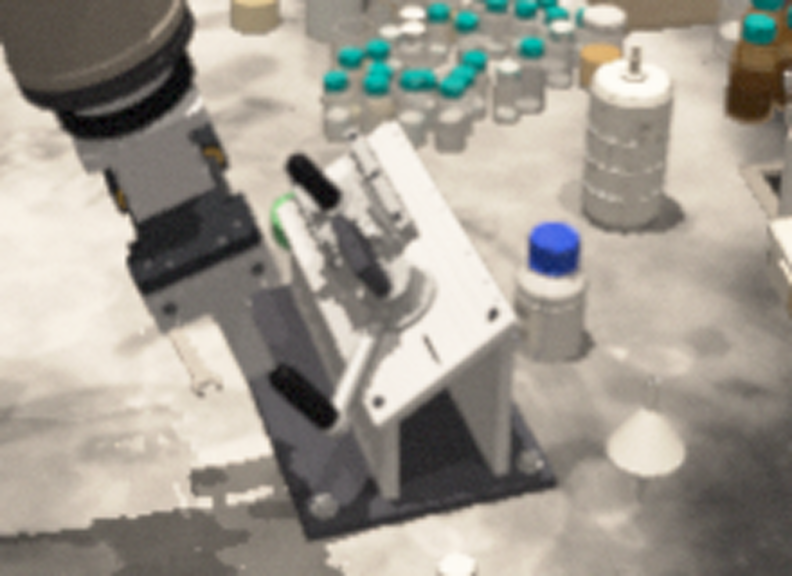

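View pics/t9c.png

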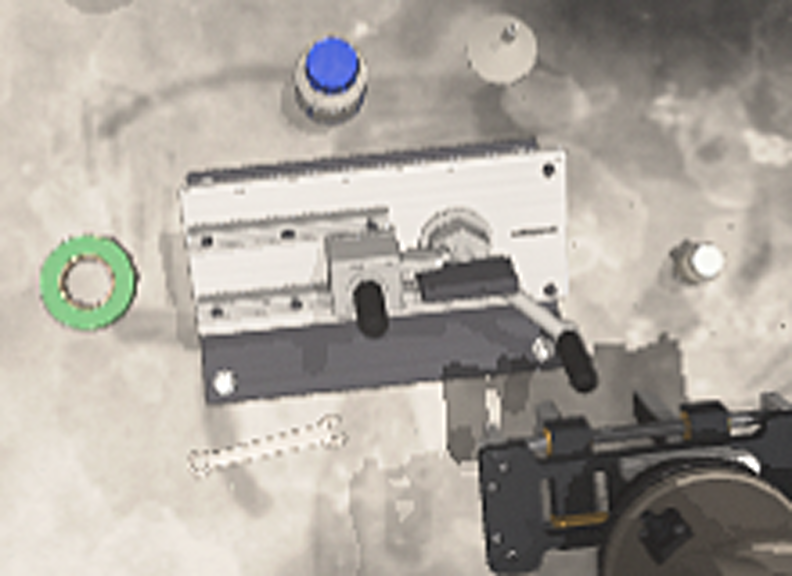

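```bash
python3 -m inch '0 0 0 0.0055 0.017 -0.003 0.05;0 0 0 0.0055 0.017 0 0.05;0 0 0 0.0055 0.017 0 0.05;0 0 0 0 0 0 0.04'; python3 - <<'E'
from h import *
show()
R=Rz(-np.pi/2,.3);plan(R,W(-.071,-.070,.047));snap('10')
E
```

```text
time: 15.1
eef_pos: [0.5053, -0.1034, 0.1172]
tool_rot: [-1.537, -0.341, -0.147]
wrist_force: [-0.2, 0.4, 0.8]
finger_gap: 0.0452
t 15.1 tcp face [-0.0676 -0.0726  0.05  ] world [ 0.505 -0.103  0.117] F [-0.2  0.4  0.8] face [0.3 0.4 0.8] gap 0.0452 jawdir [-0.002  1.    -0.   ] ydir [-0.295 -0.001 -0.956] q [ 0.93  0.23 -0.86  2.23  0.24  0.46  1.6 ]
turn [0.0009 0.0022 0.0008] n>= 1.0 | shift after turn [-0.0024  0.0039  0.0026] | shift now-axes [-0.0024  0.0039  0.0027]
```

View pics/s10c.png

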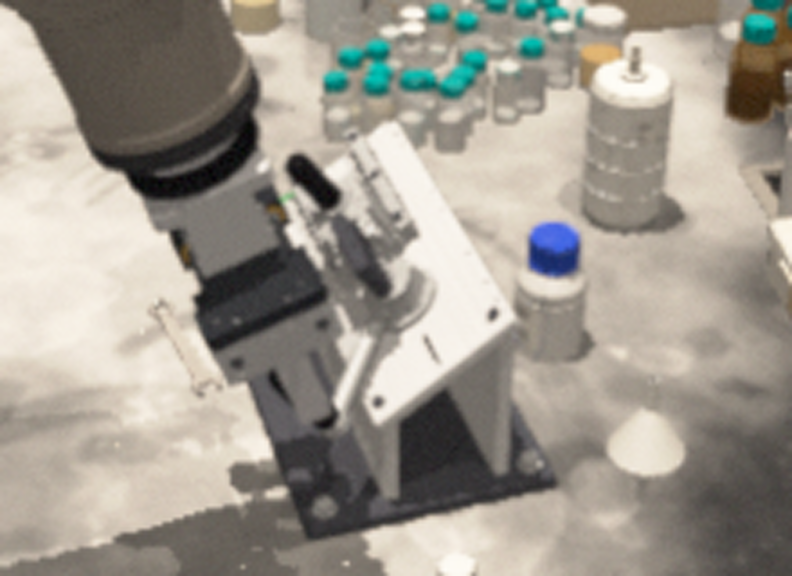

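View pics/t10c.png

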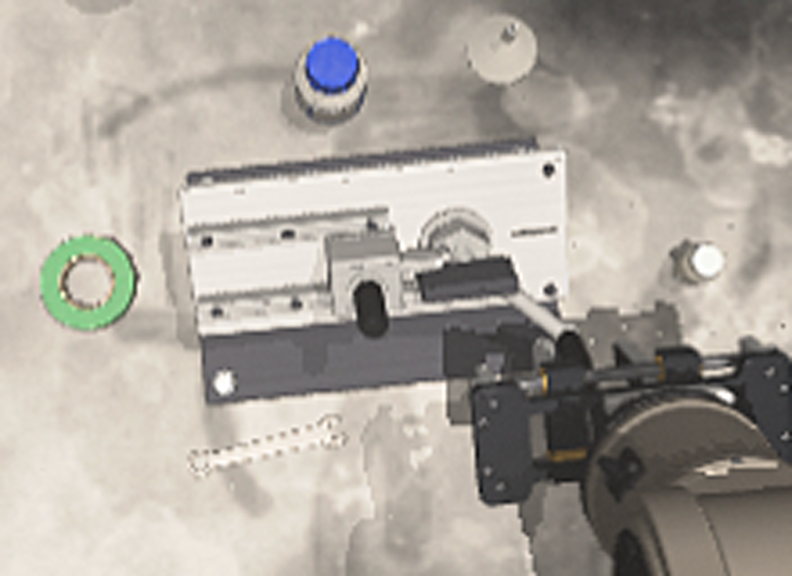

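```bash
python3 -m inch '0 0 0 -0.0075 0.003 0.0025 0.03;0 0 0 0 0 0 0.022;0 0 0 0 0 0 0.022;0 0 0 0 0 0 0.022'; python3 - <<'E'
from h import *
show()
R,p,s=cur()
P=[];a=np.array([.001,-.002])
prev=None
for f in np.linspace(.815,1.918,12):
    k=a+.1*np.array([-np.sin(f),-np.cos(f)])
    q=R.T@(F@np.array([k[0]-.0055,k[1]+.002,.049]))
    print(round(f,3),np.round(k,4),'' if prev is None else np.round(q-prev,4));prev=q
E
```

```text
time: 15.6
eef_pos: [0.498, -0.1021, 0.1115]
tool_rot: [-1.537, -0.34, -0.147]
wrist_force: [0.3, -0.4, -0.9]
finger_gap: 0.0223
t 15.6 tcp face [-0.0767 -0.0704  0.0494] world [ 0.498 -0.102  0.111] F [ 0.3 -0.4 -0.9] face [-0.3 -0.5 -0.8] gap 0.0223 jawdir [-0.002  1.    -0.   ] ydir [-0.295 -0.001 -0.955] q [ 0.93  0.23 -0.86  2.25  0.25  0.45  1.59]
0.815 [-0.0718 -0.0706] 
0.915 [-0.0783 -0.063 ] [-0.0062  0.0019  0.0076]
1.016 [-0.084  -0.0547] [-0.0054  0.0017  0.0083]
1.116 [-0.0888 -0.0459] [-0.0046  0.0014  0.0088]
1.216 [-0.0928 -0.0367] [-0.0038  0.0012  0.0092]
1.316 [-0.0958 -0.0272] [-0.0029  0.0009  0.0096]
1.417 [-0.0978 -0.0174] [-0.0019  0.0006  0.0098]
1.517 [-0.0989 -0.0074] [-0.001   0.0003  0.01  ]
1.617 [-0.0989  0.0026] [-0.    0.    0.01]
1.717 [-0.0979  0.0126] [ 0.0009 -0.0003  0.01  ]
1.818 [-0.096   0.0224] [ 0.0019 -0.0006  0.0098]
1.918 [-0.093  0.032] [ 0.0028 -0.0009  0.0096]
```

```bash
python3 -m inch '0 0 0 -0.0062 0.0019 0.0095 0.022;0 0 0 -0.0054 0.0017 0.0083 0.022;0 0 0 0 0 0 0.022'; python3 - <<'E'
from h import *
show()
E
python3 -m inch '0 0 0 -0.0046 0.0014 0.0088 0.022;0 0 0 -0.0038 0.0012 0.0092 0.022;0 0 0 -0.0029 0.0009 0.0096 0.022;0 0 0 0 0 0 0.022'; python3 - <<'E'
from h import *
show()
snap('11')
E
```

```text
time: 15.9
eef_pos: [0.4842, -0.0847, 0.1033]
tool_rot: [-1.536, -0.339, -0.145]
wrist_force: [-0.6, -1.5, -0.7]
finger_gap: 0.0219
t 15.9 tcp face [-0.0909 -0.0515  0.0493] world [ 0.484 -0.085  0.103] F [-0.6 -1.5 -0.7] face [-1.1 -1.4 -0.1] gap 0.0219 jawdir [-0.002  1.     0.   ] ydir [-0.297 -0.    -0.955] q [ 0.89  0.21 -0.86  2.29  0.26  0.42  1.54]
time: 16.3
eef_pos: [0.4723, -0.0583, 0.0971]
tool_rot: [-1.536, -0.34, -0.145]
wrist_force: [0.7, -1.2, 0.3]
finger_gap: 0.0221
t 16.3 tcp face [-0.1015 -0.0239  0.0492] world [ 0.472 -0.058  0.097] F [ 0.7 -1.2  0.3] face [ 0.7 -1.3 -0.1] gap 0.0221 jawdir [-0.002  1.     0.001] ydir [-0.296  0.    -0.955] q [ 0.83  0.19 -0.86  2.33  0.28  0.39  1.46]
```

View pics/s11c.png

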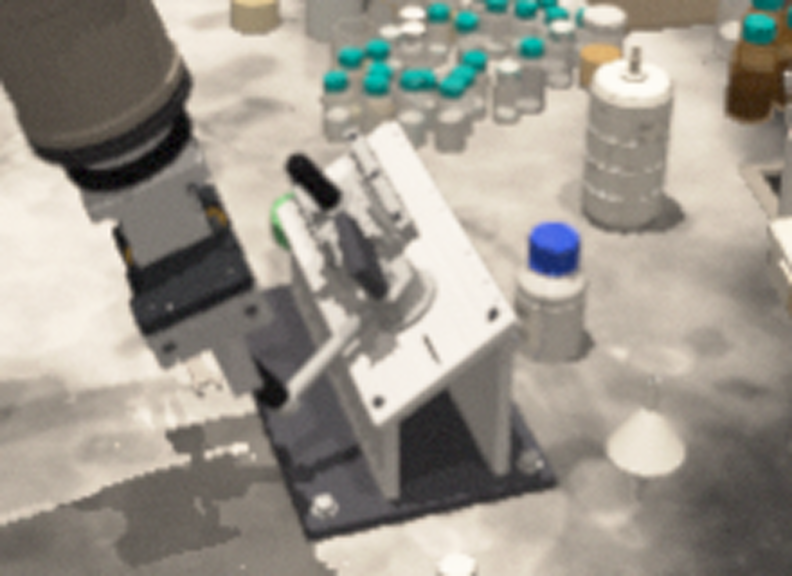

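View pics/t11c.png

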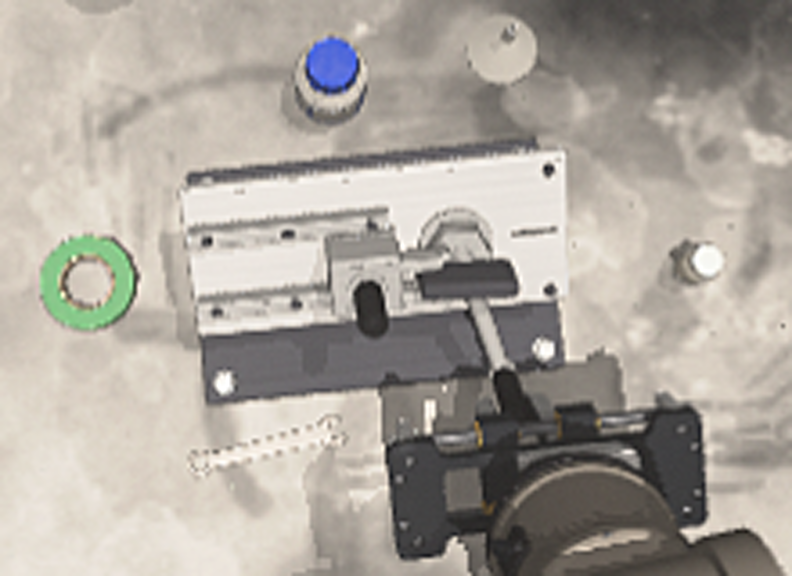

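```bash
python3 -m inch '0 0 0 -0.0015 0.0005 0.0098 0.022;0 0 0 -0.0005 0.0003 0.01 0.022;0 0 0 0 0 0.01 0.022;0 0 0 0.0009 -0.0003 0.01 0.022;0 0 0 0 0 0 0.022'; python3 - <<'E'
from h import *
show()
E
python3 -m inch '0 0 0 0.0019 -0.0006 0.0098 0.022;0 0 0 0.0015 -0.0005 0.005 0.022;0 0 0 0 0 0 0.022'; python3 - <<'E'
from h import *
show()
E
```

```text
time: 16.9
eef_pos: [0.4674, -0.0191, 0.0967]
tool_rot: [-1.536, -0.341, -0.146]
wrist_force: [0.2, -0.8, -1.4]
finger_gap: 0.0222
t 16.9 tcp face [-0.1017  0.0156  0.0489] world [ 0.467 -0.019  0.097] F [ 0.2 -0.8 -1.4] face [-0.7 -0.8 -1.2] gap 0.0222 jawdir [-0.002  1.     0.001] ydir [-0.295  0.    -0.956] q [ 0.72  0.17 -0.85  2.35  0.32  0.38  1.31]
time: 17.2
eef_pos: [0.4685, -0.0045, 0.0987]
tool_rot: [-1.536, -0.341, -0.146]
wrist_force: [0.6, -0.7, -1.2]
finger_gap: 0.0221
t 17.2 tcp face [-0.0982  0.03    0.0489] world [ 0.468 -0.004  0.099] F [ 0.6 -0.7 -1.2] face [-0.3 -0.7 -1.3] gap 0.0221 jawdir [-0.002  1.     0.001] ydir [-0.295  0.    -0.956] q [ 0.68  0.16 -0.85  2.35  0.34  0.39  1.26]
```

```bash
for r in 1; do python3 -m inch '0 0 0 0.001 -0.0003 0.003 0.022;0 0 0 0 0 0 0.022'; done; python3 - <<'E'
from h import *
show()
E
python3 -m inch '0 0 0 0.001 -0.0003 0.003 0.022;0 0 0 0 0 0 0.022'; python3 - <<'E'
from h import *
show()
E
python3 -m inch '0 0 0 0.001 -0.0003 0.003 0.022;0 0 0 0 0 0 0.022'; python3 - <<'E'
from h import *
show()
snap('12')
E
```

```text
time: 17.4
eef_pos: [0.4687, -0.0017, 0.0992]
tool_rot: [-1.536, -0.34, -0.147]
wrist_force: [-0.5, -1.9, -0.7]
finger_gap: 0.0219
t 17.4 tcp face [-0.0975  0.0328  0.0489] world [ 0.469 -0.002  0.099] F [-0.5 -1.9 -0.7] face [-1.1 -1.8 -0.2] gap 0.0219 jawdir [-0.001  1.     0.   ] ydir [-0.295 -0.    -0.955] q [ 0.67  0.16 -0.85  2.35  0.34  0.39  1.25]
time: 17.6
eef_pos: [0.469, 0.0016, 0.0997]
tool_rot: [-1.536, -0.34, -0.146]
wrist_force: [0.3, -2.4, -2.1]
finger_gap: 0.0222
t 17.6 tcp face [-0.0966  0.036   0.049 ] world [0.469 0.002 0.1  ] F [ 0.3 -2.4 -2.1] face [-1.2 -2.4 -1.7] gap 0.0222 jawdir [-0.002  1.     0.   ] ydir [-0.295 -0.    -0.955] q [ 0.66  0.16 -0.85  2.35  0.35  0.39  1.23]
time: 17.8
eef_pos: [0.4696, 0.0049, 0.1004]
tool_rot: [-1.536, -0.34, -0.146]
wrist_force: [-0.7, -1.7, -0.9]
finger_gap: 0.022
t 17.8 tcp face [-0.0954  0.0392  0.0489] world [0.47  0.005 0.1  ] F [-0.7 -1.7 -0.9] face [-1.3 -1.6 -0.2] gap 0.022 jawdir [-0.002  1.     0.   ] ydir [-0.295 -0.    -0.955] q [ 0.65  0.16 -0.85  2.35  0.35  0.4   1.22]
```

View pics/t12c.png

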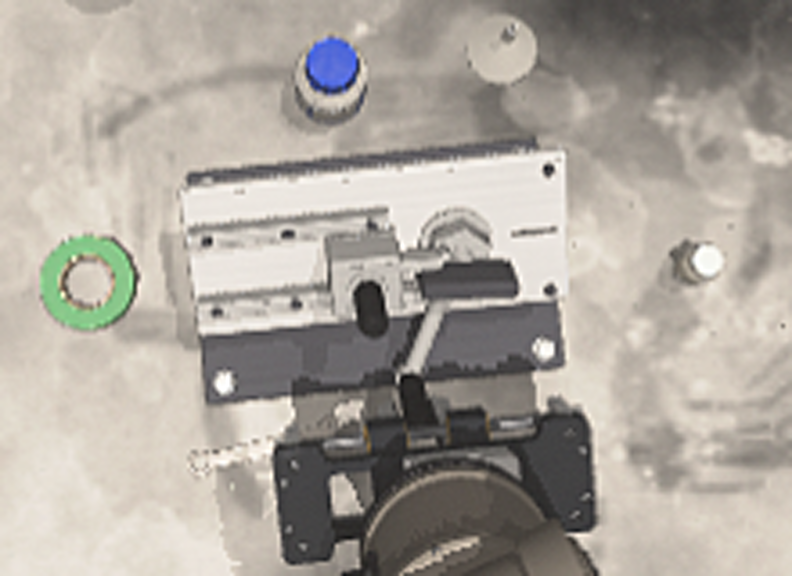

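```bash
for r in 1; do python3 -m inch '0 0 0 0.0008 -0.0002 0.002 0.022;0 0 0 0 0 0 0.022'; done; python3 - <<'E'
from h import *
show()
E
python3 -m inch '0 0 0 0.0008 -0.0002 0.002 0.022;0 0 0 0 0 0 0.022'; python3 - <<'E'
from h import *
show()
E
python3 -m inch '0 0 0 0.0008 -0.0002 0.002 0.022;0 0 0 0 0 0 0.022'; python3 - <<'E'
from h import *
show()
E
```

```text
time: 18.1
eef_pos: [0.47, 0.0068, 0.1008]
tool_rot: [-1.536, -0.34, -0.146]
wrist_force: [-0.9, -2.3, -1.6]
finger_gap: 0.0221
t 18.1 tcp face [-0.0946  0.041   0.0489] world [0.47  0.007 0.101] F [-0.9 -2.3 -1.6] face [-1.9 -2.2 -0.7] gap 0.0221 jawdir [-0.002  1.     0.   ] ydir [-0.295 -0.    -0.955] q [ 0.65  0.16 -0.85  2.35  0.35  0.4   1.22]
time: 18.3
eef_pos: [0.4704, 0.0089, 0.1012]
tool_rot: [-1.536, -0.34, -0.146]
wrist_force: [-1.2, -2.5, -0.9]
finger_gap: 0.022
t 18.3 tcp face [-0.0939  0.043   0.0489] world [0.47  0.009 0.101] F [-1.2 -2.5 -0.9] face [-1.7 -2.4  0.1] gap 0.022 jawdir [-0.002  1.     0.   ] ydir [-0.295 -0.    -0.955] q [ 0.64  0.16 -0.85  2.35  0.36  0.4   1.21]
time: 18.5
eef_pos: [0.4709, 0.011, 0.1016]
tool_rot: [-1.536, -0.34, -0.146]
wrist_force: [-1.8, -2.0, -1.2]
finger_gap: 0.0224
t 18.5 tcp face [-0.093   0.0451  0.0488] world [0.471 0.011 0.102] F [-1.8 -2.  -1.2] face [-2.3 -1.7  0.2] gap 0.0224 jawdir [-0.002  1.     0.   ] ydir [-0.295 -0.    -0.955] q [ 0.64  0.16 -0.85  2.35  0.36  0.4   1.2 ]
```

```bash
python3 - <<'E'
from h import *
snap('13')
i=cv2.imread('pics/top13.png')[200:280,285:410];cv2.imwrite('pics/tz13.png',cv2.resize(cv2.convertScaleAbs(i,alpha=1.5),None,fx=6.4,fy=6.4,interpolation=2))
E
```

```text
(no output)
```

View pics/tz13.png

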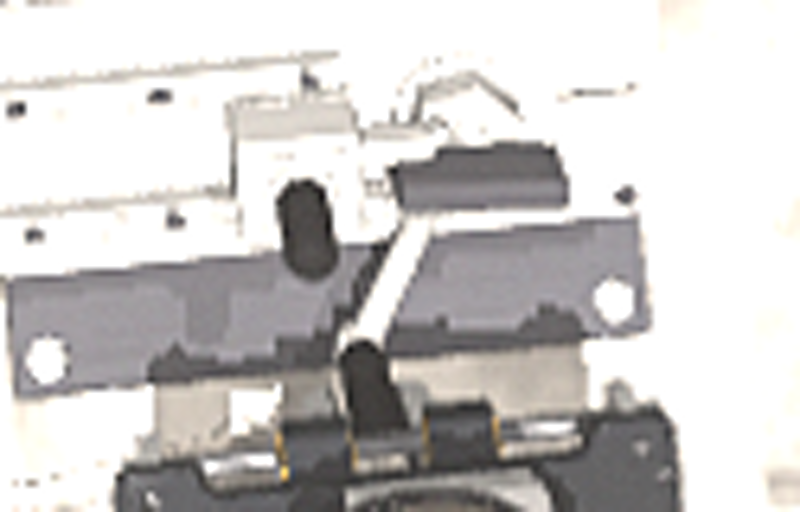

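View pics/s13c.png

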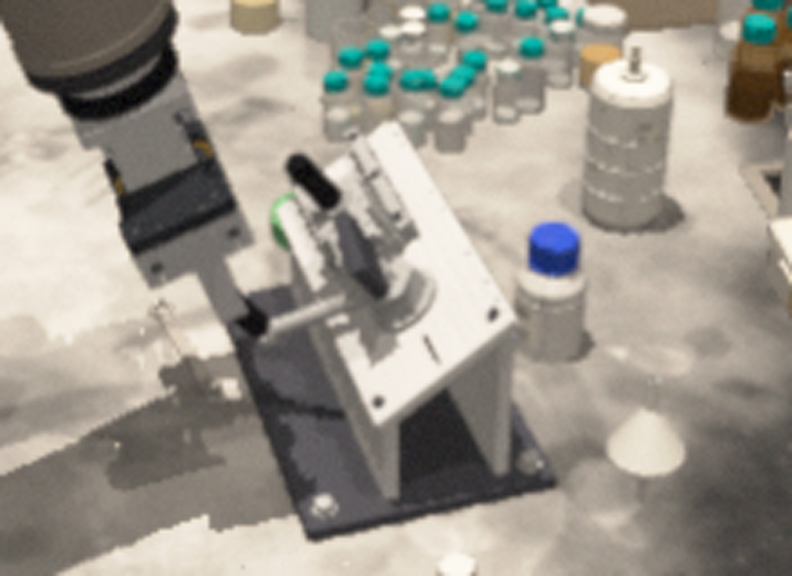

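```bash
python3 - <<'E'
from h import *
z=lambda x,y:(285+x/6.4,200+y/6.4)
k=onface('top',z(361,352),.018);print(k, 'ang',np.arctan2(k[1]+.002,-(k[0]-.001))+np.pi/2)
E
python3 -m inch '0 0 0 0.0008 -0.0002 0.002 0.022;0 0 0 0 0 0 0.022'; python3 - <<'E'
from h import *
show()
E
python3 -m inch '0 0 0 0.0008 -0.0002 0.002 0.022;0 0 0 0 0 0 0.022'; python3 - <<'E'
from h import *
show()
E
```

```text
[-0.09114566  0.04197989  0.018     ] ang 2.016108652085996
time: 18.8
eef_pos: [0.4713, 0.0128, 0.102]
tool_rot: [-1.536, -0.34, -0.146]
wrist_force: [-0.4, -4.3, -2.0]
finger_gap: 0.022
t 18.8 tcp face [-0.0923  0.0468  0.0488] world [0.471 0.013 0.102] F [-0.4 -4.3 -2. ] face [-1.9 -4.2 -1.1] gap 0.022 jawdir [-0.002  1.     0.   ] ydir [-0.296 -0.    -0.955] q [ 0.63  0.16 -0.85  2.34  0.36  0.4   1.19]
time: 19.0
eef_pos: [0.4716, 0.0146, 0.1023]
tool_rot: [-1.537, -0.339, -0.146]
wrist_force: [-0.6, -5.1, -3.5]
finger_gap: 0.0222
t 19.0 tcp face [-0.0917  0.0486  0.0487] world [0.472 0.015 0.102] F [-0.6 -5.1 -3.5] face [-3.  -5.  -2.2] gap 0.0222 jawdir [-0.001  1.    -0.   ] ydir [-0.296 -0.001 -0.955] q [ 0.63  0.16 -0.85  2.34  0.36  0.4   1.19]
```

```bash
python3 -m inch '0 0 0 0.0008 -0.0002 0.002 0.022;0 0 0 0 0 0 0.022'; python3 - <<'E'
from h import *
show()
E
python3 -m inch '0 0 0 0.0008 -0.0002 0.002 0.022;0 0 0 0 0 0 0.022'; python3 - <<'E'
from h import *
show();snap('14')
i=cv2.imread('pics/top14.png')[200:280,285:410];cv2.imwrite('pics/tz14.png',cv2.resize(cv2.convertScaleAbs(i,alpha=1.5),None,fx=6.4,fy=6.4,interpolation=2))
E
```

```text
time: 19.2
eef_pos: [0.472, 0.0163, 0.1027]
tool_rot: [-1.537, -0.339, -0.147]
wrist_force: [-0.3, -6.5, -4.6]
finger_gap: 0.0221
t 19.2 tcp face [-0.091   0.0503  0.0487] world [0.472 0.016 0.103] F [-0.3 -6.5 -4.6] face [-3.6 -6.5 -3.1] gap 0.0221 jawdir [-0.001  1.    -0.001] ydir [-0.296 -0.001 -0.955] q [ 0.62  0.16 -0.85  2.34  0.37  0.41  1.18]
time: 19.4
eef_pos: [0.4723, 0.0181, 0.1031]
tool_rot: [-1.537, -0.338, -0.147]
wrist_force: [2.4, -10.0, -6.2]
finger_gap: 0.0223
t 19.4 tcp face [-0.0903  0.052   0.0487] world [0.472 0.018 0.103] F [  2.4 -10.   -6.2] face [ -2.7 -10.2  -5.8] gap 0.0223 jawdir [-0.001  1.    -0.001] ydir [-0.296 -0.001 -0.955] q [ 0.62  0.16 -0.84  2.34  0.37  0.41  1.17]
```

View pics/tz14.png

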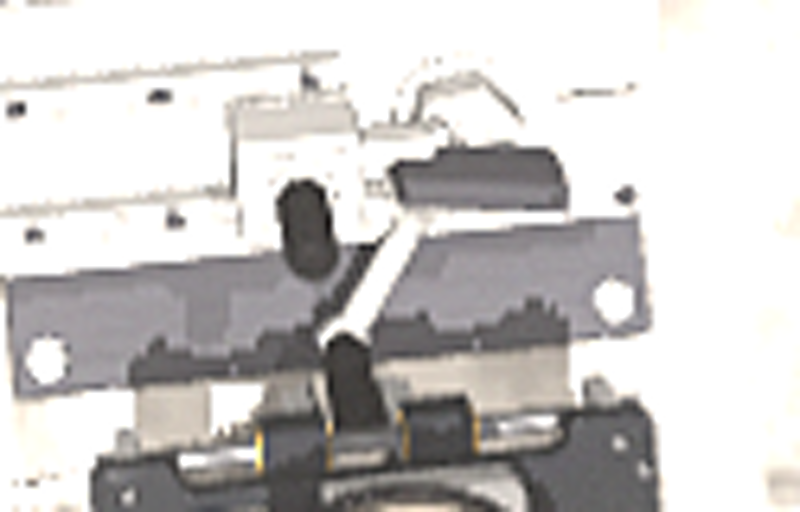

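```bash
python3 -m inch '0 0 0 -0.0008 0.0002 -0.003 0.022;0 0 0 0 0 0 0.022'; python3 - <<'E'
from h import *
show()
E
python3 -m inch '0 0 0 -0.0008 0.0002 -0.003 0.024;0 0 0 0 0 0 0.026'; python3 - <<'E'
from h import *
show();snap('15')
i=cv2.imread('pics/top15.png')[200:280,285:410];cv2.imwrite('pics/tz15.png',cv2.resize(cv2.convertScaleAbs(i,alpha=1.5),None,fx=6.4,fy=6.4,interpolation=2))
E
```

```text
time: 19.7
eef_pos: [0.4719, 0.0153, 0.1026]
tool_rot: [-1.537, -0.339, -0.146]
wrist_force: [-2.6, -7.2, -3.0]
finger_gap: 0.022
t 19.7 tcp face [-0.0911  0.0492  0.0487] world [0.472 0.015 0.103] F [-2.6 -7.2 -3. ] face [-4.5 -6.9 -0.5] gap 0.022 jawdir [-0.001  1.    -0.001] ydir [-0.296 -0.001 -0.955] q [ 0.62  0.16 -0.85  2.34  0.37  0.41  1.18]
time: 19.9
eef_pos: [0.4722, 0.0129, 0.1026]
tool_rot: [-1.536, -0.34, -0.147]
wrist_force: [-0.2, -1.1, -0.3]
finger_gap: 0.0255
t 19.9 tcp face [-0.0912  0.0468  0.0487] world [0.472 0.013 0.103] F [-0.2 -1.1 -0.3] face [-0.5 -1.1 -0.1] gap 0.0255 jawdir [-0.001  1.     0.   ] ydir [-0.295 -0.    -0.956] q [ 0.63  0.16 -0.85  2.34  0.36  0.4   1.19]
```

View pics/tz15.png

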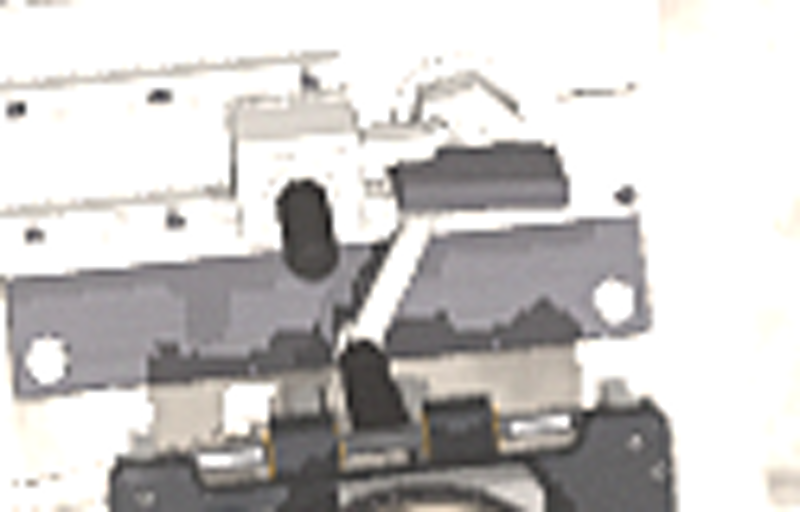

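```bash
python3 -m inch '0 0 0 0 0 -0.002 0.035;0 0 0 0 0 0 0.04;0 0 0 0 0 0 0.04;0 0 0 -0.005 -0.017 0 0.04;0 0 0 -0.008 -0.025 0 0.04;0 0 0 -0.01 -0.03 0 0.04;0 0 0 -0.01 -0.03 -0.02 0.04;0 0 0 -0.03 0 -0.04 0.04;0 0 0 0 0 -0.04 0.04;0 0 0 0 0 -0.03 0.04;0 0 0 0 0 0 0.04'; python3 - <<'E'
from h import *
show();snap('16')
i=cv2.imread('pics/top16.png')[200:280,285:410];cv2.imwrite('pics/tz16.png',cv2.resize(cv2.convertScaleAbs(i,alpha=1.5),None,fx=6.4,fy=6.4,interpolation=2))
E
```

```text
time: 21.1
eef_pos: [0.4001, -0.1322, 0.1776]
tool_rot: [-1.538, -0.336, -0.15]
wrist_force: [0.4, 0.6, -0.5]
finger_gap: 0.0402
t 21.1 tcp face [-0.1214 -0.0883  0.1615] world [ 0.4   -0.132  0.178] F [ 0.4  0.6 -0.5] face [ 0.1  0.6 -0.7] gap 0.0402 jawdir [ 0.002  1.    -0.003] ydir [-0.296 -0.003 -0.955] q [ 0.94 -0.1  -0.61  2.34 -0.32  0.62  2.24]
```

View pics/tz16.png

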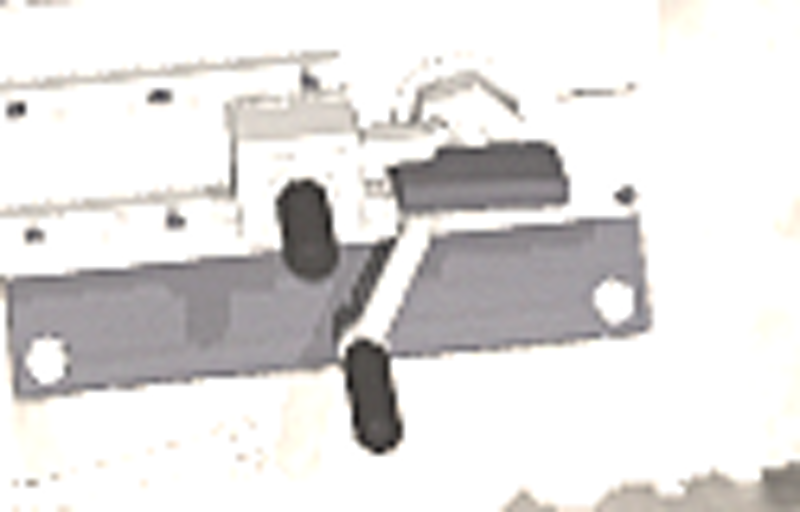

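View pics/s16c.png

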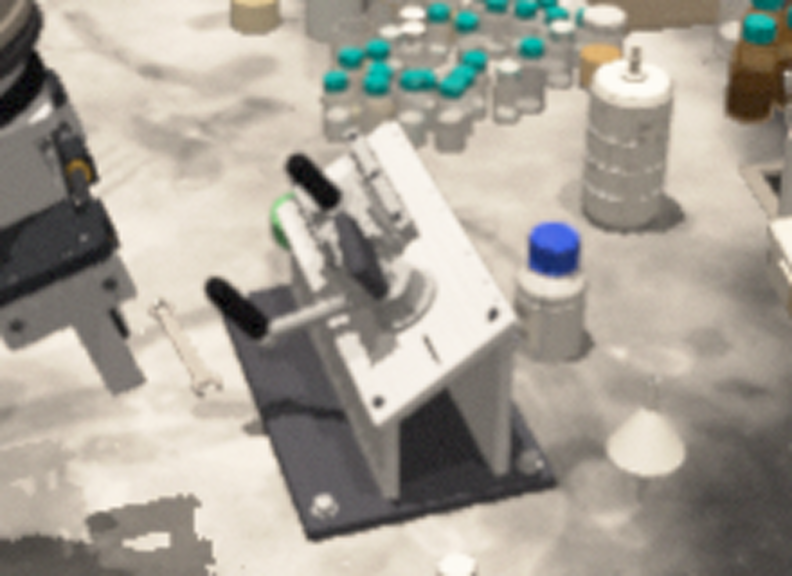

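View pics/t16c.png

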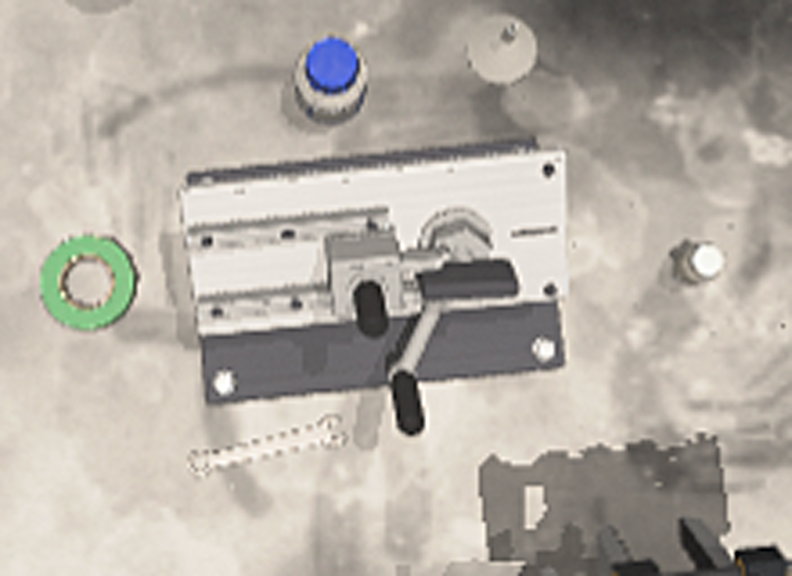

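```bash
python3 - <<'E'
from h import *
S2=lambda x,y:(205+x/3.6,145+y/3.6)
z=lambda x,y:(285+x/6.4,200+y/6.4)
for a,b in((T(410,424),S2(218,290)),(T(402,380),S2(258,325)),(T(406,402),S2(238,308))):
    p,e=tri(a,b);k=F.T@(p-O);print(np.round(k,4),round(e,4),np.arctan2(k[1]+.002,-(k[0]-.001))+np.pi/2-1.918+1.2)
a=onface('top',z(405,212),.068);b=onface('top',z(567,204),.068);print('bar',np.arctan2((a-b)[0],(a-b)[1]))
a=onface('top',z(398,176),.068);b=onface('top',z(560,176),.068);print('bar2',np.arctan2((a-b)[0],(a-b)[1]))
E
```

```text
[-0.091   0.0416  0.0667] 0.004 1.2952659368544936
[-0.0889  0.0417  0.023 ] 0.0008 1.3057262994481937
[-0.0902  0.0416  0.0449] 0.0025 1.298796135718419
bar 0.06594247676435824
bar2 0.12149143798359838
```

```bash
python3 - <<'E'
from bench import env
print(env.job_done())
E
```

```text
the job is handed in; nothing more can be done
None
```

I handed the job in at about 21 s of the 51 s allowed. The checks I could make indicate it is done, but `job_done()` gives no verdict.

**What I did**
- I gripped the bar head and turned the screw into line with the fork.
- I gripped the keeper knob and slid it home. It stopped hard after about 59 mm of travel, with the force rising to about 12 N.
- I swung the lever clockwise with the fingers held loosely round its knob. The push rose from about 2 N to 11 N, above the 3 N of friction, so I took the nut to be at its stop. I then opened the fingers and backed well clear.

**What the last checks showed**
- **Keeper:** its knob measured 61 to 62 mm from the screw axis in both views, against the expected 62.5 mm. The last pictures show the fork still over the bar.
- **Nut and screw:** the lever knob's position gives screw plus nut of about 1.30 rad. With the screw at about 0.07 to 0.1 rad, that puts the nut at about 1.2 rad (tight).
- **Bystanders:** the vial, bottle, funnel, spanner and tape look unmoved in the pictures. I did not measure them.

**Disagreements**
- **Bar angle:** two edges in the final top view gave 0.07 and 0.12 rad, both inside the 0.15 rad limit. At the hardest push the lever and bar flexed a little further, then sprang back.
- **Two-camera mismatch:** early on, the heights of the knob tops and the bar came out 4 to 9 mm low from the two views. The fingertips agreed with the pictures to about 2 to 3 mm, so I kept the positions.

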